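# Lock the finger guard over a slicer's blade

### The arm

A 7-joint arm with a two-finger parallel gripper is mounted at the origin on a cart in front of the work surface, level with it; the furniture and walls round the work are solid. World frame = base frame: x ahead of the robot, y to its left, z up, the work surface at z = 0. Lengths are in m, angles in rad, forces in N, time in s.
With the tool pointing down it reaches from about 0.4 to 0.875 m from the base axis. Payload 19.3 kg.
Tool frame: the origin (TCP) lies at the very end of the fingers, on their centre line; the grasp point (between the pads) lies bot.pinch_z behind it (bot.pinch_z is the distance from the TCP to the grasp point, in m); z points along the fingers, y is the line along which they close (so a half turn about z gives the same grasp; the last joint's range is limited). The gripper opens to 85 mm and grips with 20 to 120 N. Pads are 22 mm wide; open, the fingers measure 114 mm over their backs; the gripper's body (76 mm by 85 mm) begins 54 mm behind the grasp point. The pads swing forward as they close: fully open they stand 13 mm farther back than shut.
Start: joints at [1.279, 0.521, -0.036, 1.599, 0.021, 1.021, -0.113], TCP at [0.137, -0.61, 0.231] pointing down, gripper open.
Joint ranges: [-2.91, 2.91], [-0.3, 2.13], [-1.5, 1.42], [0.17, 2.43], [-1.26, 4.41], [0.16, 1.93], [-2.52, 2.52]. Speed limits (rad/s): [1.89, 1.89, 2.39, 2.39, 3.01, 3.01, 3.01].

### API

Orientations are given as [roll, pitch, yaw] about the fixed x, y, z axes, in that order (R = Rz(yaw) Ry(pitch) Rx(roll)).
In Python, from workcell import bot, grab_frame, ticket gives the robot as it stands.
- The arm moves only by the tool arm_command, never from a script. Its argument "commands" is a list of rows, each a list of 3 entries, a list of its own where there are three numbers: the shift along the world's x, y, z in mm, then the turn about the world's z in rad, then the gripper command: -1 is fully open, 1 is shut, values between are in proportion. In form: [[[tx, ty, tz], roll, fingers], ...]. A call has 1 to 20 rows; each row shifts and turns the commanded pose from where the row before left it; what a row does not reach is not made up. A row lasts 1/10 s, in which the tool goes at most 50 mm and 8.59 degrees, less where a joint would pass 70% of its speed; a pose out of reach is approached as far as the arm can. A call with a gripper value outside its range is refused whole. The fingers move at their own pace and stop on an object; "newtons" is the grip in N (left out, the last holds). Time passes only in rows, so rows that do not move let the fingers close. It gives the time, the measured TCP pose, the force, the opening and the grip force at its end, in the units of the state.
- bot.observe(): the state, without advancing time (a new reading comes with each control period).
- grab_frame(name): name is "scene" or "top"; returns a dict with "image" (384x512x3 uint8, red, green, blue), "vertical_fov" (degrees; the focal length in pixels is half the picture's height over the tangent of half this angle, whatever the lens; pixels are square), "cx", "cy" (the principal point, pixels), "R" (3x3) and "t" (3): a world point X has camera coordinates R X + t. Camera axes: x right, y down, z forward; pixel columns grow to the right and rows downward; lengths in m; the calibration is good to about 2 mm. A picture is of the moment at which its call begins. There is no depth.
- ticket.job_done(): hands the job in; it is judged then, once.
The state is a dict: "clock": time; "qpos": joint angles; "qd": joint speeds; "joint_efforts": joint torques, N m; "position": TCP position; "tool_rot": TCP orientation; "force": force on the tool from outside, world axes, zero at the start; "moment": the same for the moment, N m; "grip_width": finger opening in m; "finger_force": force on a finger pad.
Only numpy, scipy, OpenCV 4.12 (cv2) and the standard library are available. Lean on these libraries where they do the work, as an engineer would, in place of code of your own. Each camera call takes 0.05 s, during which the arm holds its last target. There are 200 camera calls.

### The job

The vegetable slicer is done with: put its finger guard (the white plate with the green grip) back on for storage, so that nobody gets cut. Run the guard's side edges into the rails from their open upper end, slide it down all the way against the end stop so that it covers the blade, then swing the red locking arm fully across behind it and let go. Leave the mug, the kitchen timer and the salt shaker where they stand.

Things in the scene. Friction and masses are not known exactly. Their poses are not given: they have to be found in the camera images.
- guard_mid (a point): Centre, half-way up, of the loose finger guard (0.22 kg, 68 mm high); it lies flat (z up) on round metal rods 5 mm above the worktop; half-turn symmetric; its x goes along the rails. White runner plate 100 (x) x 118 (y) x 6 mm; on it a dome 84 x 92 mm up to 24 mm above the underside; on that a green flat-sided grip block 56 (x) x 40 mm (y), 24 to 68 mm above the underside. This point: 34 mm above the underside.
- rails_home (a point): Home place of the guard's underside centre on the fixed slicer's rails (guard_mid is then 34 mm up its z). x points down the 26 degree slope along the rails, z square to the bed, y across; origin on the centre line, level with the two ledges that carry the plate. The end stop's face is at x = +50 mm, 12 mm high. The bed with the blade lies 6 mm below the ledges.
- rails_mouth (a point): Where the grooves begin, 125 mm up the slope from rails_home, same axes and level. From here down to the stop: side walls at y = +-61 mm, upper lips over the ledges reaching in to y = +-50 mm; grooves 8.5 mm high (plate 6 mm), lip tops 12.5 mm. The lips' first 19 mm, above this point (x = -19 to 0 mm), bend upward as a lead-in.
- rails_apron (a point): Centre line of the open apron above the mouth, 165 mm up the slope from rails_home, same axes and level: ledges free from above over x = -25 to +21 mm of this point, low side walls (7 mm) widening from y = +-61 to +-66 mm. The guard's front part is laid on here, then slid in. Farther up only the handle loop follows, 100 mm wide, below ledge level, to x = -115 mm.
- lock_arm (a joint): Angle of the red locking arm, turning in the plane of the rails. 0 to 0.35: open, beside the rail (0.35: straight up the slope; 0: turned farther outward). 1.92, its end stop: closed, straight across the rails (toward +y), 3 mm behind the dome of a guard that is home; a guard short of home is struck by it. It stays where left and swings with about 1 N at its tab.
- lock_pivot (a point): Pivot of the locking arm, at x = -51, y = -74 mm of rails_home and ledge level; same axes as rails_home. The arm turns about its z: angle growing is clockwise seen from above. Arm 12 mm wide, 61 mm from pivot to tip, 14 to 23 mm above the ledges.
- lock_tab (a point): Middle of the upright red tab on the locking arm, 52 mm from the pivot, to be pushed or pinched: 18 mm along the arm, 12 mm across it, 14 to 46 mm above the ledges (this point at 30 mm). x points along the arm away from the pivot, z along the pivot.
- mug_b: Bystander: spotted mug, 92 mm wide, 127 mm over its handle, 93 mm high; origin under its centre. The wall cabinets behind it overhang the worktop from world x = 0.61 m on, 0.47 m up: keep wrists and forearms out of there.
- kitchen_timer: Bystander: red and white round kitchen timer, 64 mm wide, 43 mm high; origin under its centre.
- salt_shaker: Bystander: salt shaker, 44 mm wide, 90 mm high; origin under its centre.

How it is judged:
On the way, in this order (a step that is already met when the one before it is completed fails the run):
1. the guard's edges are in both grooves, part of the way down (x of guard_mid in the frame of rails_home between -0.12 and -0.03 m and y of guard_mid in the frame of rails_home between -0.004 and 0.004 m and z of guard_mid in the frame of rails_home between 0.03 and 0.0385 m and angle between the z axis of guard_mid and the z axis of rails_home, either way round below 0.07 rad and angle between the x axis of guard_mid and the x axis of rails_home, either way round below 0.07 rad), for 0.05 s.
2. the guard is home against the end stop with the locking arm still open (x of guard_mid in the frame of rails_home between -0.006 and 0.005 m and y of guard_mid in the frame of rails_home between -0.004 and 0.004 m and z of guard_mid in the frame of rails_home between 0.03 and 0.0385 m and angle between the z axis of guard_mid and the z axis of rails_home, either way round below 0.07 rad and angle between the x axis of guard_mid and the x axis of rails_home, either way round below 0.07 rad and value of joint lock_arm below 1.75 rad), for 0.1 s.
At the end, for the whole second after the job is handed in: The guard lies in both grooves, within 6 mm of its home place along the rails and square to them (4 mm across, 4 degrees), at rest, with the locking arm closed behind it (beyond 1.75 rad of 1.92) (x of guard_mid in the frame of rails_home between -0.006 and 0.005 m and y of guard_mid in the frame of rails_home between -0.004 and 0.004 m and z of guard_mid in the frame of rails_home between 0.03 and 0.0385 m and angle between the z axis of guard_mid and the z axis of rails_home, either way round below 0.07 rad and angle between the x axis of guard_mid and the x axis of rails_home, either way round below 0.07 rad and value of joint lock_arm above 1.75 rad and linear speed of guard below 0.02 m/s); the robot touches nothing.
It fails at once if the mug is moved more than 30 mm or knocked over (distance of mug_b from where it was at the start of the episode above 0.03 m or angle between mug_b's own z axis and vertical above 0.5 rad).
It fails at once if the kitchen timer is moved more than 30 mm or knocked over (distance of kitchen_timer from where it was at the start of the episode above 0.03 m or angle between kitchen_timer's own z axis and vertical above 0.5 rad).
It fails at once if the salt shaker is moved more than 30 mm or knocked over (distance of salt_shaker from where it was at the start of the episode above 0.03 m or angle between salt_shaker's own z axis and vertical above 0.5 rad).
It also fails if it takes over 69 s, if anything falls off the work surface, if the arm or the gripper's body presses on something with over 40 N, if the wrist force passes 120 N, or if a joint passes its speed limit or range.

## Working session

There is one attempt and no reset: what is moved stays moved. The work goes in short steps, Python scripts to look and compute and a tool call to move; the robot and the scene stay as the last step left them, time stands still between calls to the robot, and variables do not carry over. Pictures are saved under pics/ and viewed, at most 10 in all, crops included, and the job is handed in when it is done.

Besides the shell and the picture viewer there is one more tool, called after "Emit:" by a JSON object that holds its "fn" and its "kwargs", one argument or row to a line. arm_command: Moves the arm, as the interface text tells. Its arguments: {"type":"object","properties":{"commands":{"type":"array"},"newtons":{"type":"number"}},"required":["commands"]}

```bash
mkdir -p pics; cat > h.py <<'E'
import numpy as np, cv2
from workcell import bot, grab_frame, ticket
def K(f):
    h=f["image"].shape[0]; F=h/2/np.tan(np.radians(f["vertical_fov"]/2)); return F
def ray(f,u,v):
    F=K(f); R=np.array(f["R"]);t=np.array(f["t"])
    d=R.T@np.array([(u-f["cx"])/F,(v-f["cy"])/F,1]); return -R.T@t,d/np.linalg.norm(d)
def onz(f,u,v,z):
    o,d=ray(f,u,v); return o+d*(z-o[2])/d[2]
def proj(f,X):
    c=np.array(f["R"])@np.array(X)+np.array(f["t"]); return f["cx"]+K(f)*c[0]/c[2], f["cy"]+K(f)*c[1]/c[2]
def tri(f1,p1,f2,p2):
    o,d=ray(f1,*p1);o2,d2=ray(f2,*p2)
    s=np.linalg.lstsq(np.c_[d,-d2],o2-o,rcond=None)[0]
    a,b=o+s[0]*d,o2+s[1]*d2; return (a+b)/2,np.linalg.norm(a-b)
def save(f,n,k=1.5):
    cv2.imwrite("pics/"+n,cv2.resize(f["image"][:,:,::-1],None,fx=k,fy=k,interpolation=cv2.INTER_CUBIC))
E
python3 - <<'E'
from h import *
import pickle
fs={n:grab_frame(n) for n in("scene","top")}
pickle.dump(fs,open("f0.pkl","wb"))
for n,f in fs.items():
    save(f,n+"0.png"); o=-np.array(f["R"]).T@f["t"]; print(n,K(f),f["cx"],f["cy"],o,np.array(f["R"])[2])
s=bot.observe(); print(s["clock"],s["position"],s["tool_rot"],bot.pinch_z,s["grip_width"])
E
```

```text
scene 383.6606077563719 240.6417836230709 188.9619931619989 [-0.19036986  0.61019112  1.12143176] [ 0.51240935 -0.45184685 -0.73025412]
top 461.38408461473165 253.83352367940375 189.9363364326117 [-0.49774954  0.4715358   1.55304327] [ 0.56073819 -0.25350495 -0.78823088]
0.1 [ 0.1374073  -0.60939726  0.2307859 ] [-3.14057284e+00  2.57055552e-05  2.21797985e-01] 0.0187 0.08548917010873626
```

View pics/scene0.png

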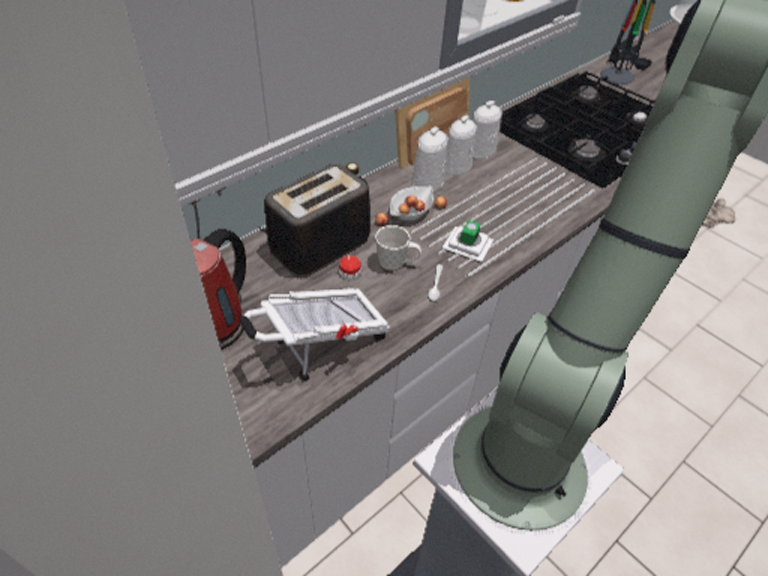

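View pics/top0.png

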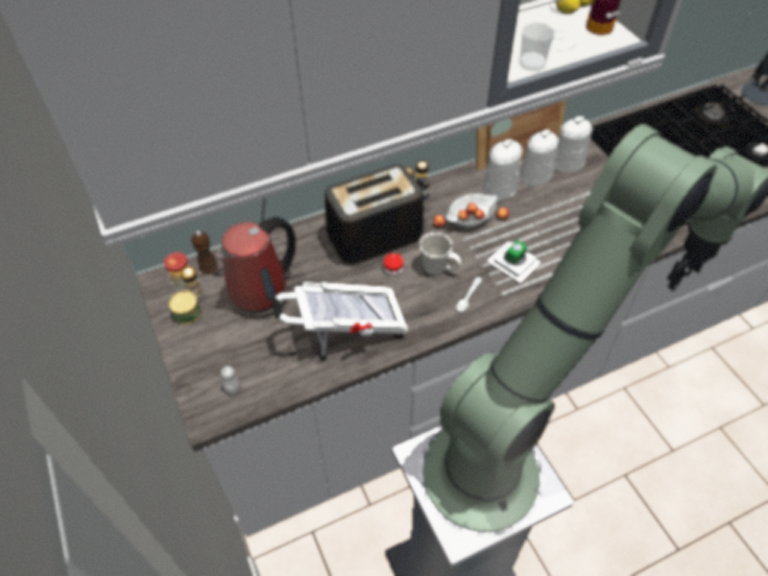

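The slicer is at about (320,315) in the scene view, with its high handle end to the left and the red arm on the robot's side. The guard is at (470,240) on the rods. Next I'll take zoomed crops.

```bash
python3 - <<'E'
from h import *
import pickle
fs=pickle.load(open("f0.pkl","rb"))
def crop(n,x,y,w,h,k):
    c=cv2.resize(fs[n]["image"][y:y+h,x:x+w,::-1],None,fx=k,fy=k,interpolation=cv2.INTER_CUBIC)
    for i in range(0,w,10): cv2.putText(c,str(x+i),(i*k,8),0,.3,(0,255,255),1); cv2.line(c,(i*k,0),(i*k,h*k),(0,255,255),1) if 0 else cv2.line(c,(i*k,10),(i*k,14),(0,255,255),1)
    for i in range(0,h,10): cv2.putText(c,str(y+i),(0,i*k+4),0,.3,(0,255,255),1)
    return c
a=crop("scene",155,183,110,65,7); cv2.imwrite("pics/a.png",a)
b=crop("top",180,182,95,60,8); cv2.imwrite("pics/b.png",b)
g=np.hstack([crop("scene",285,140,50,42,8),crop("top",318,150,50,42,8)]); cv2.imwrite("pics/g.png",g)
for n,f in fs.items():
    im=f["image"]; hsv=cv2.cvtColor(im,cv2.COLOR_RGB2HSV)
    for nm,lo,hi in(("green",(55,120,40),(80,255,255)),("red",(0,170,90),(6,255,255))):
        m=cv2.inRange(hsv,lo,hi); q,l,s,c=cv2.connectedComponentsWithStats(m)
        for i in range(1,q):
            if s[i,4]>15: print(n,nm,s[i],c[i].round(1))
E
```

```text
scene green [421   3  10  20  67] [425.5  13.1]
scene green [307 148  13  15 100] [312.9 156. ]
scene red [418   2   6  13  16] [420.4   8.9]
scene red [227 171  13  11 107] [233.3 176.4]
scene red [135 174  23  32 216] [146. 188.]
scene red [139 197  10  18  83] [143.3 206.1]
scene red [225 217  13   9  47] [229.7 220.5]
top green [339 163  11  11  61] [343.3 169.1]
top red [256 170  12  10  95] [261.7 174.4]
top red [235 217   8   5  19] [237.7 218.7]
```

View pics/a.png

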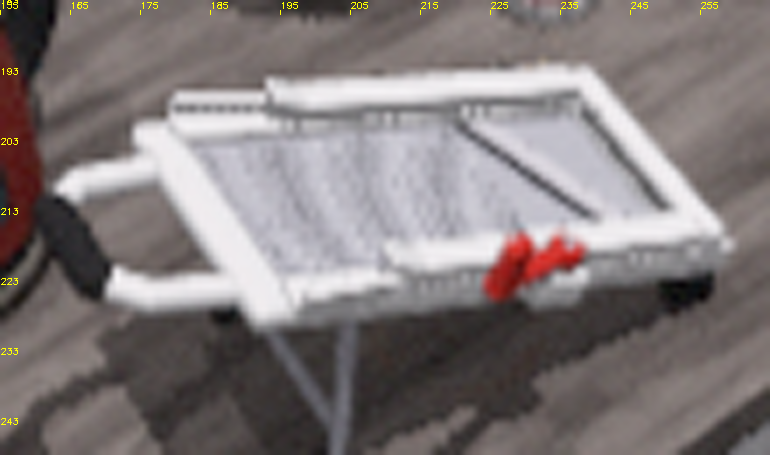

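View pics/b.png

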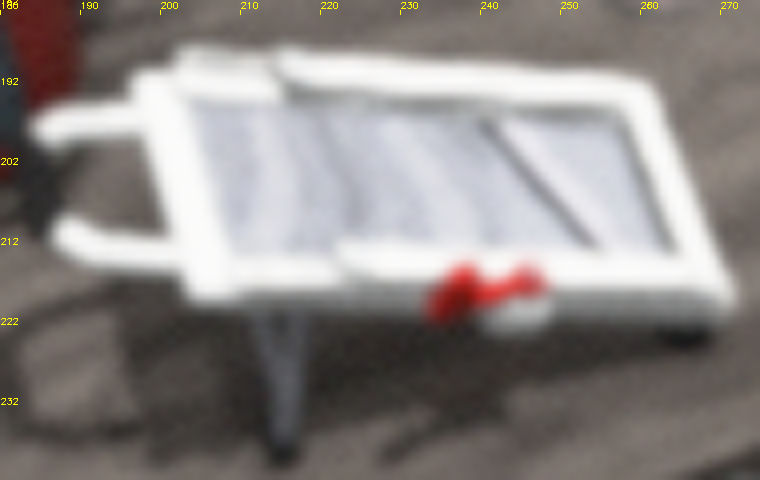

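View pics/g.png

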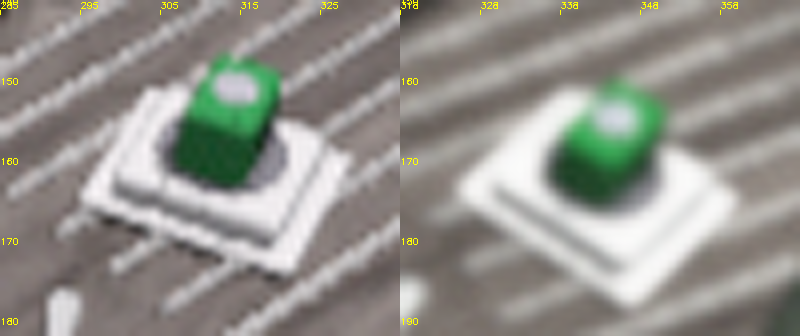

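```bash
cat > m.py <<'E'
from h import *
import pickle
from scipy.optimize import least_squares
fs=pickle.load(open("f0.pkl","rb"))
G={n:cv2.cvtColor(f["image"],cv2.COLOR_RGB2GRAY).astype(float) for n,f in fs.items()}
def cross(n,p,d,L=4):
    "strongest edge along d through p, subpixel; sign by d: dark->white"
    s=np.arange(-L,L+.01,.1); d=np.array(d,float); q=np.array(p)[None]+s[:,None]*d
    v=cv2.remap(G[n].astype(np.float32),q[:,0].astype(np.float32)[None],q[:,1].astype(np.float32)[None],cv2.INTER_CUBIC)[0]
    g=np.gradient(cv2.GaussianBlur(v[None],(0,0),4)[0]); i=np.argmax(g[5:-5])+5; return q[i]
A=lambda x,y:(155+x/7,183+y/7); B=lambda x,y:(180+x/8,182+y/8)
L=[]  # view, pt, constrained (axis vals)
def line(n,p0,p1,d,kind,N=12,skip=None,LL=2.5):
    P=[]
    for a in np.linspace(0,1,N):
        p=np.array(p0)*(1-a)+np.array(p1)*a
        if skip and skip[0]<p[0]<skip[1]: continue
        P.append(cross(n,p,d,LL))
    P=np.array(P); vx,vy,x0,y0=cv2.fitLine(P.astype(np.float32),cv2.DIST_HUBER,0,.01,.01).ravel()
    r=(P-[x0,y0])@[-vy,vx]; print(n,kind,"rms",r.std().round(2)); L.append((n,kind,np.array([x0,y0]),np.array([-vy,vx])))
line("scene",A(340,104),A(560,94),(0,-1),"far")
line("scene",A(410,245),A(690,212),(0,1),"near",20,(223,241))
line("scene",A(590,115),A(655,200),(1,0),"stop")
line("top",B(360,98),B(600,110),(0,-1),"far")
line("top",B(370,243),B(650,252),(0,1),"near",20,(231,251))
line("top",B(628,130),B(670,235),(1,0),"stop")
D={"far":((-100,50,8.5),(40,50,8.5)),"near":((-100,-50,12.5),(40,-50,12.5)),"stop":((50,-40,12),(50,40,12))}
c,s=np.cos(np.radians(26)),np.sin(np.radians(26))
def T(p):
    X=np.array([np.cos(p[3])*c,np.sin(p[3])*c,-s]);Y=np.array([-np.sin(p[3]),np.cos(p[3]),0]);return np.c_[X,Y,np.cross(X,Y)],np.array(p[:3])
def res(p):
    R,t=T(p); o=[]
    for n,k,q,nn in L:
        for x in D[k]: o.append((np.array(proj(fs[n],R@(np.array(x)/1e3)+t))-q)@nn)
    return o
if __name__=="__main__":
    p=least_squares(res,[.5,.3,.1,-1.5]).x; R,t=T(p); print("home",p.round(4),np.round(res(p),2)); np.save("p.npy",p)
    for nm,x in dict(mouth=(-125,0,0),apron=(-165,0,0),top=(-190,0,0),foot=(60,0,0),tab35=(-103,-74,30),tab0=(-100,-92,30)).items():
        w=R@(np.array(x)/1e3)+t; print(nm,w.round(4),[np.round(proj(fs[n],w),1) for n in fs])
    C=lambda x,y:(285+x/8,140+y/8); E=lambda x,y:(318+x/8,150+y/8)
    for n,q,fn in(("scene",[(82,197,5),(287,272,5),(350,160,5),(155,88,11)],C),("top",[(60,190,5),(237,307,5),(340,197,5),(160,88,11)],E)):
        P=np.array([onz(fs[n],*fn(x,y),z/1e3)[:2] for x,y,z in q]); print(n,P.round(4).tolist(),"c",P.mean(0).round(4))
        for i in range(4): e=P[(i+1)%4]-P[i]; print(np.linalg.norm(e).round(4),np.arctan2(e[1],e[0]).round(3))
    print("disc",onz(fs["scene"],*C(236,88),.073),onz(fs["top"],*E(216,118),.073),tri(fs["scene"],C(236,88),fs["top"],E(216,118)))
    print("tab",tri(fs["scene"],A(510,265),fs["top"],B(452,293)))
    for nm,a,b in (("mug",(262,166),(292,170)),("timer",(233,178),(262,176))): print(nm,onz(fs["scene"],*a,.04),onz(fs["top"],*b,.04))
E
python3 m.py
```

```text
scene far rms 0.19
scene near rms 0.46
scene stop rms 0.13
top far rms 0.2
top near rms 0.39
top stop rms 0.05
home [ 0.4904  0.0494  0.083  -1.7136] [ 0.35  0.31 -0.17  0.3  -0.3   0.01 -0.45 -0.42  0.16 -0.1   0.1   0.16]
mouth [0.5064 0.1606 0.1378] [array([203.1, 210.2]), array([219.8, 203.3])]
apron [0.5115 0.1962 0.1554] [array([193.1, 211.2]), array([210.3, 202.9])]
top [0.5147 0.2185 0.1663] [array([186.6, 211.9]), array([204.2, 202.6])]
foot [ 0.4827 -0.0039  0.0567] [array([244.5, 206.1]), array([261.4, 205.3])]
tab35 [0.4285 0.1386 0.1552] [array([222.8, 217.6]), array([233.1, 213.8])]
tab0 [0.4103 0.1385 0.1538] [array([226.4, 221.3]), array([235.1, 217.7])]
scene [[0.5517, -0.3507], [0.4439, -0.3916], [0.4793, -0.483], [0.5826, -0.4395]] c [ 0.5144 -0.4162]
0.1153 -2.779
0.098 -1.201
0.1121 0.399
0.094 1.906
top [[0.5495, -0.3467], [0.4387, -0.39], [0.4794, -0.4813], [0.5854, -0.4313]] c [ 0.5132 -0.4123]
0.119 -2.769
0.1 -1.152
0.1172 0.441
0.0919 1.972
disc [ 0.51259291 -0.41319833  0.073     ] [ 0.51082507 -0.41051072  0.073     ] (array([ 0.50820614, -0.40769626,  0.07818547]), np.float64(0.001512300146178118))
tab (array([0.40490145, 0.13578349, 0.15621167]), np.float64(0.0038626707811424046))
mug [ 0.61010571 -0.20978352  0.04      ] [ 0.60618848 -0.20928966  0.04      ]
timer [ 0.63307066 -0.07441915  0.04      ] [ 0.6317756  -0.07841841  0.04      ]
```

The scene crops show the slicer's lips, stop edge and red tab clearly. The fit puts home at (0.490, 0.049, 0.083) with yaw -1.714. The guard is at (0.513, -0.413) with its x axis at yaw -1.18. I'll move over the guard.

Emit:
{"fn": "arm_command", "kwargs": {
  "commands": [
    [[27, 14, 0], 0.125, -1],
    [[27, 14, 0], 0.125, -1],
    [[27, 14, 0], 0.125, -1],
    [[27, 14, 0], 0.125, -1],
    [[27, 14, 0], 0.125, -1],
    [[27, 14, 0], 0.125, -1],
    [[27, 14, 0], 0.125, -1],
    [[27, 14, 0], 0.125, -1],
    [[27, 14, 0], 0.125, -1],
    [[27, 14, 0], 0.125, -1],
    [[27, 14, 0], 0.125, -1],
    [[27, 14, 0], 0.125, -1],
    [[27, 14, 0], 0.125, -1],
    [[25, 14, 0], 0.112, -1],
    [[0, 0, 0], 0, -1],
    [[0, 0, 0], 0, -1]
  ],
  "newtons": 25
}}

```text
clock: 1.7
position: [0.5135, -0.4133, 0.2307]
tool_rot: [-3.141, -0.001, 1.959]
force: [-0.8, 0.2, 0.1]
grip_width: 0.0854
finger_force: 0.0
```

Emit:
{"fn": "arm_command", "kwargs": {
  "commands": [
    [[0, 0, -30], 0, -1],
    [[0, 0, -30], 0, -1],
    [[0, 0, -30], 0, -1],
    [[0, 0, -30], 0, -1],
    [[0, 0, -30], 0, -1],
    [[0, 0, -25], 0, -1],
    [[0, 0, -15], 0, -1],
    [[0, 0, -7], 0, -1],
    [[0, 0, 0], 0, -1],
    [[0, 0, 0], 0, 0.5],
    [[0, 0, 0], 0, 1],
    [[0, 0, 0], 0, 1],
    [[0, 0, 0], 0, 1],
    [[0, 0, 0], 0, 1],
    [[0, 0, 0], 0, 1],
    [[0, 0, 0], 0, 1]
  ],
  "newtons": 25
}}

```text
clock: 3.3
position: [0.5141, -0.4139, 0.0353]
tool_rot: [3.141, 0.001, 1.959]
force: [0.8, 0.9, 7.1]
grip_width: 0.0393
finger_force: 26.5
```

Emit:
{"fn": "arm_command", "kwargs": {
  "commands": [
    [[0, 0, 10], 0, 1],
    [[0, 0, 20], 0, 1],
    [[0, 0, 30], 0, 1],
    [[0, 0, 35], 0, 1],
    [[0, 0, 35], 0, 1],
    [[0, 0, 35], 0, 1],
    [[0, 0, 35], 0, 1],
    [[0, 0, 0], 0, 1],
    [[0, 0, 0], 0, 1]
  ]
}}

```text
clock: 4.2
position: [0.5133, -0.4137, 0.2351]
tool_rot: [3.141, 0.001, 1.959]
force: [-0.3, -0.9, -2.8]
grip_width: 0.0396
finger_force: 26.0
```

```bash
python3 - <<'E'
from h import *
s=bot.observe(); print(s["position"],s["force"],s["grip_width"])
a=grab_frame("scene");b=grab_frame("top")
f=lambda f,x,y:cv2.resize(f["image"][y:y+90,x:x+90,::-1],None,fx=4.4,fy=4.4,interpolation=cv2.INTER_CUBIC)
p=[np.array(proj(q,s["position"])) for q in(a,b)]; print(p)
cv2.imwrite("pics/l.png",np.hstack([f(q,int(c[0])-45,max(0,int(c[1])-45)) for q,c in zip((a,b),p)]))
E
```

```text
[ 0.51331522 -0.41372563  0.23506816] [-0.32503683 -0.87570257 -2.83298484] 0.039561570948314466
[array([320.95524543, 118.90809096]), array([351.28301446, 137.16210739])]
```

View pics/l.png

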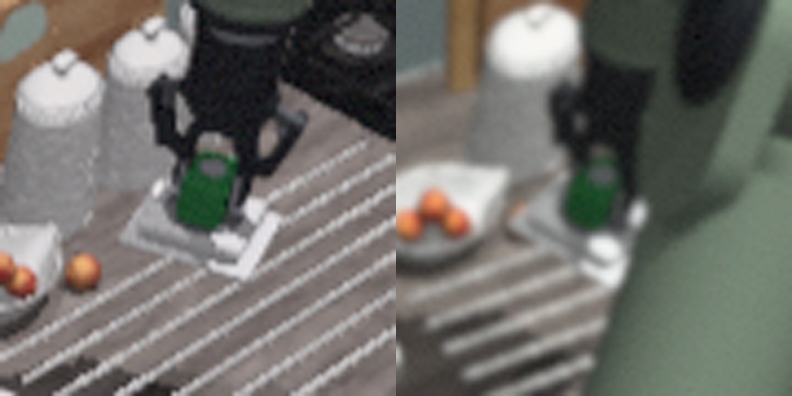

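The guard is held level and centred in the fingers. I plan to tilt it to the slope by pressing its rear edge on the slicer's handle loop. First I'll locate that loop and the approach poses.

```bash
python3 - <<'E'
from m import *
p=np.load("p.npy");R,t=T(p)
A=lambda x,y:(155+x/7,183+y/7); B=lambda x,y:(180+x/8,182+y/8)
for nm,a,b in(("grip",(76,247),(42,205)),("tubefar",(70,188),(45,130)),("tubenear",(118,285),(70,238)),("barcorner near",(258,318),(195,298)),("barcorner far",(140,135),(135,80)),("nearlip start",(388,255),(340,250)),("farlip start",(270,90),(280,60))):
    X,e=tri(fs["scene"],A(*a),fs["top"],B(*b)); print(nm,X.round(3),e.round(4),"home mm",((X-t)@R*1e3).round(1))
for x in(-260,-250,-240,-220,-196,-180,-170,-140,-100,-50,0):
    print(x,((R@np.array([x/1e3,0,.0487])+t-[0,0,.0187])*1e3).round(1))
E
```

```text
scene far rms 0.19
scene near rms 0.46
scene stop rms 0.13
top far rms 0.2
top near rms 0.39
top stop rms 0.05
grip [0.508 0.294 0.194] 0.0091 home mm [-268.6  -16.9   -7.5]
tubefar [0.54  0.279 0.199] 0.0014 home mm [-261.2   16.2    1.5]
tubenear [0.492 0.287 0.181] 0.0038 home mm [-254.4  -32.3  -15.3]
barcorner near [0.447 0.245 0.166] 0.0046 home mm [-204.5  -70.6   -7.8]
barcorner far [0.569 0.226 0.172] 0.0006 home mm [-206.3   52.4   -1.9]
nearlip start [0.45  0.172 0.152] 0.0004 home mm [-134.4  -57.4   11.1]
farlip start [0.563 0.156 0.157] 0.0018 home mm [-136.5   56.9   15.2]
-260 [520.6 259.6 222.1]
-250 [519.4 250.7 217.7]
-240 [518.1 241.8 213.3]
-220 [515.5 224.  204.6]
-196 [512.5 202.7 194. ]
-180 [510.4 188.4 187. ]
-170 [509.1 179.5 182.6]
-140 [505.3 152.9 169.5]
-100 [500.2 117.3 151.9]
-50 [493.8  72.8 130. ]
0 [487.4  28.3 108.1]
```

Emit:
{"fn": "arm_command", "kwargs": {
  "commands": [
    [[0, 15, 5], -0.02, 1],
    [[0, 30, 10], -0.03, 1],
    [[0, 35, 10], -0.03, 1],
    [[0, 35, 5], -0.03, 1],
    [[0, 35, 0], -0.03, 1],
    [[0, 35, 0], -0.03, 1],
    [[0, 35, 0], -0.03, 1],
    [[0, 35, 0], -0.03, 1],
    [[0, 35, 0], -0.03, 1],
    [[0, 35, 0], -0.03, 1],
    [[0, 35, 0], -0.03, 1],
    [[0, 35, 0], -0.03, 1],
    [[0, 35, 0], -0.03, 1],
    [[0, 35, 0], -0.03, 1],
    [[0, 35, 0], -0.03, 1],
    [[0, 35, 0], -0.03, 1],
    [[0, 35, 0], -0.03, 1],
    [[3, 35, 0], -0.03, 1],
    [[3, 35, 0], 0, 1],
    [[0, 21, 0], 0, 1]
  ]
}}

```text
clock: 6.3
position: [0.5186, 0.2499, 0.2631]
tool_rot: [-3.139, 0.0, 1.431]
force: [-0.9, -0.6, -2.8]
grip_width: 0.0397
finger_force: 26.0
```

Emit:
{"fn": "arm_command", "kwargs": {
  "commands": [
    [[0, 0, 0], 0, 1],
    [[0, 0, 0], 0, 1]
  ]
}}

```text
clock: 6.5
position: [0.5189, 0.2471, 0.2632]
tool_rot: [-3.14, 0.001, 1.43]
force: [0.5, -1.0, -2.8]
grip_width: 0.0398
finger_force: 26.0
```

Emit:
{"fn": "arm_command", "kwargs": {
  "commands": [
    [[0, 0, -10], 0, 1],
    [[0, 0, -10], 0, 1],
    [[0, 0, -5], 0, 1],
    [[0, 0, -3], 0, 1],
    [[0, 0, -3], 0, 1],
    [[0, 0, 0], 0, 1]
  ],
  "newtons": 20
}}

```text
clock: 7.1
position: [0.5194, 0.2472, 0.2331]
tool_rot: [-3.141, 0.0, 1.429]
force: [0.2, 0.1, -3.0]
grip_width: 0.0396
finger_force: 26.0
```

Emit:
{"fn": "arm_command", "kwargs": {
  "commands": [
    [[0, 0, -3], 0, 1],
    [[0, 0, 0], 0, 1]
  ]
}}

```text
clock: 7.3
position: [0.5194, 0.2473, 0.2301]
tool_rot: [-3.142, 0.0, 1.429]
force: [-0.6, 0.4, -2.5]
grip_width: 0.0397
finger_force: 26.0
```

Emit:
{"fn": "arm_command", "kwargs": {
  "commands": [
    [[0, 0, -3], 0, 1],
    [[0, 0, 0], 0, 1]
  ]
}}

```text
clock: 7.5
position: [0.5194, 0.2472, 0.227]
tool_rot: [-3.141, 0.0, 1.429]
force: [-0.6, -0.4, -2.9]
grip_width: 0.04
finger_force: 26.0
```

Emit:
{"fn": "arm_command", "kwargs": {
  "commands": [
    [[0, 0, -3], 0, 1],
    [[0, 0, 0], 0, 1]
  ]
}}

```text
clock: 7.7
position: [0.5194, 0.2472, 0.2239]
tool_rot: [-3.141, 0.0, 1.429]
force: [0.4, -0.4, -2.9]
grip_width: 0.0398
finger_force: 26.0
```

Emit:
{"fn": "arm_command", "kwargs": {
  "commands": [
    [[0, 0, -3], 0, 1],
    [[0, 0, 0], 0, 1]
  ]
}}

```text
clock: 7.9
position: [0.5193, 0.2472, 0.2209]
tool_rot: [-3.141, 0.0, 1.429]
force: [1.2, 0.2, -2.5]
grip_width: 0.0398
finger_force: 26.0
```

Emit:
{"fn": "arm_command", "kwargs": {
  "commands": [
    [[0, 0, -3], 0, 1],
    [[0, 0, 0], 0, 1]
  ]
}}

```text
clock: 8.1
position: [0.5193, 0.2472, 0.2179]
tool_rot: [-3.141, 0.0, 1.429]
force: [-0.2, -0.1, -2.7]
grip_width: 0.0399
finger_force: 26.0
```

```bash
cat > look.py <<'E'
from h import *
import sys
s=bot.observe(); a=grab_frame("scene");b=grab_frame("top")
P=np.array(s["position"]) if len(sys.argv)<3 else np.array(eval(sys.argv[2]))
def f(q):
    c=proj(q,P); x,y=max(0,int(c[0])-50),max(0,int(c[1])-50); r=cv2.resize(q["image"][y:y+100,x:x+100,::-1],(400,400),interpolation=cv2.INTER_CUBIC); print(x,y); return r
cv2.imwrite("pics/"+sys.argv[1],np.hstack([f(a),f(b)]))
E
python3 look.py t1.png
```

```text
126 154
144 145
```

View pics/t1.png

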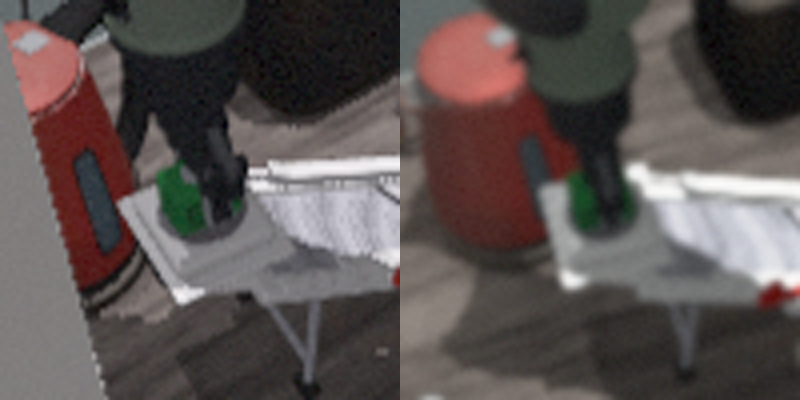

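```bash
python3 - <<'E'
from h import *
import pickle
fs=pickle.load(open("f0.pkl","rb"))
print(onz(fs["scene"],161,224,0.01),onz(fs["scene"],147,229,0.01),onz(fs["top"],170,207,.01),onz(fs["top"],187,197,0.01))
p=np.array([0.519,0.247]);d=np.array([-.1423,-.9898]);n=np.array([.9898,-.1423])
for a in(50,-50):
  for b in(59,-59): print(a,b,p+d*a/1e3+n*b/1e3)
E
```

```text
[0.64286608 0.25880607 0.01      ] [0.65585297 0.30959683 0.01      ] [0.66863891 0.32582808 0.01      ] [0.68715861 0.24449291 0.01      ]
50 59 [0.5702832 0.1891143]
50 -59 [0.4534868 0.2059057]
-50 59 [0.5845132 0.2880943]
-50 -59 [0.4677168 0.3048857]
```

The kettle stays clear at x ≥ 0.64, and the guard is over the handle and not touching yet. I'll keep lowering.

Emit:
{"fn": "arm_command", "kwargs": {
  "commands": [
    [[0, 0, -3], 0, 1],
    [[0, 0, 0], 0, 1]
  ]
}}

```text
clock: 8.4
position: [0.5198, 0.2465, 0.2158]
tool_rot: [3.141, 0.001, 1.428]
force: [-3.1, -5.2, 7.1]
grip_width: 0.04
finger_force: 27.4
```

Emit:
{"fn": "arm_command", "kwargs": {
  "commands": [
    [[0, 0, -3], 0, 1],
    [[0, 0, 0], 0, 1]
  ]
}}

```text
clock: 8.6
position: [0.5197, 0.2455, 0.2131]
tool_rot: [3.141, 0.003, 1.427]
force: [-6.6, -15.5, 17.2]
grip_width: 0.04
finger_force: 29.2
```

Emit:
{"fn": "arm_command", "kwargs": {
  "commands": [
    [[0, 0, -3], 0, 1],
    [[0, 0, 0], 0, 1]
  ]
}}

```text
clock: 8.8
position: [0.5197, 0.2448, 0.2101]
tool_rot: [3.141, 0.004, 1.427]
force: [-7.3, -17.8, 20.2]
grip_width: 0.0395
finger_force: 29.8
```

Emit:
{"fn": "arm_command", "kwargs": {
  "commands": [
    [[0, 0, -3], 0, 1],
    [[0, 0, 0], 0, 1]
  ]
}}

```text
clock: 9.0
position: [0.5196, 0.2443, 0.2071]
tool_rot: [3.141, 0.005, 1.427]
force: [-9.5, -21.1, 22.6]
grip_width: 0.0402
finger_force: 30.1
```

Emit:
{"fn": "arm_command", "kwargs": {
  "commands": [
    [[-1, -4, 0], 0, 1],
    [[0, 0, 0], 0, 1]
  ]
}}

```text
clock: 9.2
position: [0.5188, 0.2426, 0.2067]
tool_rot: [3.141, 0.001, 1.428]
force: [-2.1, -7.4, 8.9]
grip_width: 0.0399
finger_force: 28.3
```

Emit:
{"fn": "arm_command", "kwargs": {
  "commands": [
    [[0, -3, -3], 0, 1],
    [[0, 0, 0], 0, 1]
  ]
}}

```text
clock: 9.4
position: [0.5185, 0.2402, 0.2034]
tool_rot: [3.141, 0.0, 1.429]
force: [-1.9, -3.8, 5.6]
grip_width: 0.0395
finger_force: 28.1
```

```bash
python3 look.py t2.png
```

```text
129 157
147 147
```

View pics/t2.png

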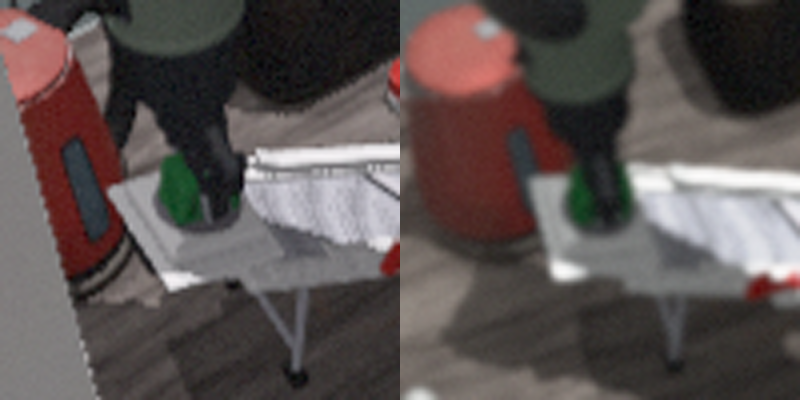

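The guard is now tilted about 17 degrees, with its front edge over the apron (plate front at scene crop (282,265)). I'll slide it down the slope.

Emit:
{"fn": "arm_command", "kwargs": {
  "commands": [
    [[-1, -4, -1], 0, 1],
    [[-1, -5, -2], 0, 1],
    [[0, 0, 0], 0, 1]
  ]
}}

```text
clock: 9.8
position: [0.5164, 0.2306, 0.2001]
tool_rot: [-3.141, 0.0, 1.428]
force: [-0.9, -2.1, 3.4]
grip_width: 0.0398
finger_force: 27.7
```

Emit:
{"fn": "arm_command", "kwargs": {
  "commands": [
    [[-1, -4, -2], 0, 1],
    [[-1, -5, -2], 0, 1],
    [[0, 0, 0], 0, 1]
  ]
}}

```text
clock: 10.1
position: [0.514, 0.221, 0.1955]
tool_rot: [-3.14, 0.002, 1.428]
force: [0.4, -0.7, -1.4]
grip_width: 0.0397
finger_force: 27.1
```

Emit:
{"fn": "arm_command", "kwargs": {
  "commands": [
    [[-1, -4, -2], 0, 1],
    [[-1, -5, -2], 0, 1],
    [[0, 0, 0], 0, 1]
  ]
}}

```text
clock: 10.4
position: [0.5123, 0.2123, 0.1919]
tool_rot: [-3.141, 0.001, 1.428]
force: [0.4, 0.5, -3.5]
grip_width: 0.0398
finger_force: 27.1
```

Emit:
{"fn": "arm_command", "kwargs": {
  "commands": [
    [[0, -4, -2], 0, 1],
    [[0, -5, -2], 0, 1],
    [[0, 0, 0], 0, 1]
  ]
}}

```text
clock: 10.7
position: [0.5124, 0.2034, 0.1879]
tool_rot: [-3.141, 0.001, 1.428]
force: [0.3, 0.6, -3.0]
grip_width: 0.0394
finger_force: 27.1
```

Emit:
{"fn": "arm_command", "kwargs": {
  "commands": [
    [[-1, -4, -2], 0, 1],
    [[0, -5, -2], 0, 1],
    [[0, 0, 0], 0, 1]
  ]
}}

```text
clock: 11.0
position: [0.5121, 0.1974, 0.1853]
tool_rot: [3.14, -0.004, 1.43]
force: [1.7, 10.3, 4.9]
grip_width: 0.0398
finger_force: 28.0
```

```bash
python3 look.py t3.png
```

```text
141 155
159 148
```

View pics/t3.png

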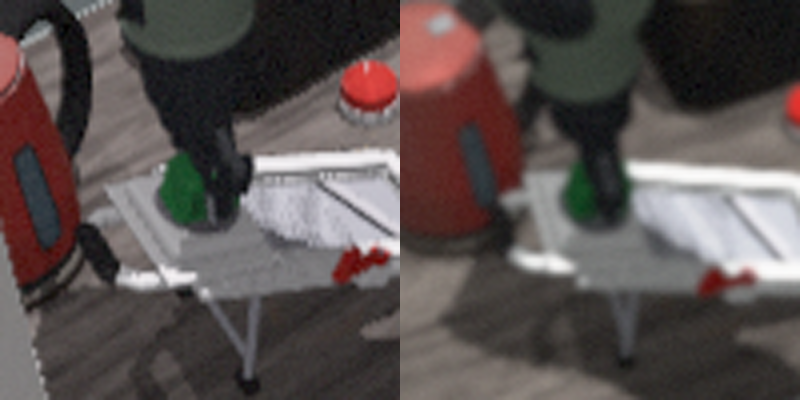

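```bash
python3 - <<'E' | tail -12
from m import *
p0=np.load("p.npy")
for zf,zs in((8.5,12),(12.5,12),(10.5,12)):
    D["far"]=((-100,50,zf),(40,50,zf))
    r=least_squares(res,p0,loss="soft_l1",f_scale=.3); p=r.x; R,t=T(p); print(zf,p.round(4),r.cost.round(3),np.round(res(p),2))
    s=bot.observe(); P=(np.array(s["position"])+[0,0,.0187]-t)@R*1e3; print("P home",P.round(1),s["force"].round(1),s["moment"].round(2))
E
```

```text
scene far rms 0.19
scene near rms 0.46
scene stop rms 0.13
top far rms 0.2
top near rms 0.39
top stop rms 0.05
8.5 [ 0.491   0.049   0.0823 -1.7148] 0.345 [ 0.33  0.32 -0.2   0.31 -0.28  0.01 -0.49 -0.43  0.12 -0.11  0.07  0.11]
P home [-188.1   -0.3   43.6] [1.4 9.5 3.7] [ 2.3  -0.18 -0.17]
12.5 [ 0.493   0.0471  0.0772 -1.7112] 0.591 [-0.07 -0.13  0.18  0.57 -0.11  0.24 -0.87 -0.89  0.36  0.03 -0.09  0.02]
P home [-191.8   -2.1   47.5] [1.4 9.5 3.7] [ 2.3  -0.18 -0.17]
10.5 [ 0.4918  0.0482  0.08   -1.7135] 0.393 [ 0.1   0.07 -0.03  0.43 -0.2   0.11 -0.7  -0.67  0.23 -0.05  0.    0.07]
P home [-189.7   -1.1   45.3] [1.4 9.5 3.7] [ 2.3  -0.18 -0.17]
```

Emit:
{"fn": "arm_command", "kwargs": {
  "commands": [
    [[0, 1, 3], 0, 1],
    [[0, 0, 0], 0, 1]
  ]
}}

```text
clock: 11.3
position: [0.5116, 0.197, 0.1877]
tool_rot: [3.141, -0.001, 1.429]
force: [-0.2, 5.0, 2.4]
grip_width: 0.0397
finger_force: 27.7
```

Emit:
{"fn": "arm_command", "kwargs": {
  "commands": [
    [[0, 0, 3], 0, 1],
    [[0, 0, 0], 0, 1]
  ]
}}

```text
clock: 11.5
position: [0.5114, 0.1958, 0.1904]
tool_rot: [-3.142, 0.001, 1.428]
force: [-0.7, 0.6, -2.1]
grip_width: 0.0401
finger_force: 27.1
```

```bash
python3 - <<'E' | tail -14
from m import *
p=[.4925,.0475,.078,-1.712];R,t=T(p)
for nm,a,b in(("rf",(167.25,201.75),(191,191.75)),("rn",(186.75,228),(204.75,218.75))):
    X,e=tri(fs["scene"],a,fs["top"],b); print(nm,X.round(4),e.round(4),((X-t)@R*1e3).round(1))
# predicted pixels of rear corners at t3 for tilts
P=np.array([.5121,.1974,.1853+.0187]); y=np.array([np.cos(1.429-np.pi/2),np.sin(1.429-np.pi/2),0]);h=np.array([-y[1]*-1,0,0]); h=np.array([y[1],-y[0],0])
for ph in(0,10,17,22,26):
    a=np.radians(ph); x=h*np.cos(a)-np.array([0,0,np.sin(a)]); z=h*np.sin(a)+np.array([0,0,np.cos(a)])
    o=[]
    for n in fs:
        for sx,sy in((-50,59),(-50,-59)):
            o.append(np.round(proj(fs[n],P-z*.0437+x*sx/1e3+y*sy/1e3),1).tolist())
    print(ph,o, ((P-z*.0487+x*.05-t)@R*1e3).round(1),((P-z*.0487-t)@R*1e3).round(1))
print("tip",[np.round(proj(fs[n],R@np.array([-.144,.055,.0125])+t),1) for n in fs])
E
```

```text
scene far rms 0.19
scene near rms 0.46
scene stop rms 0.13
top far rms 0.2
top near rms 0.39
top stop rms 0.05
rf [0.5782 0.2471 0.1782] 0.0051 [-232.4   56.7   -1.9]
rn [0.5005 0.2312 0.097 ] 0.0131 [-172.8  -17.9  -63.2]
0 [[170.7, 204.8], [187.1, 229.2], [193.4, 193.4], [200.3, 217.7]] [-124.8   -1.7   25.1] [-169.8   -1.7    3.2]
10 [[168.5, 203.7], [184.9, 228.3], [191.4, 192.3], [198.2, 216.7]] [-129.6   -1.7   13.9] [-177.7   -1.7    0.2]
17 [[167.1, 202.8], [183.5, 227.4], [190.2, 191.4], [197.0, 215.9]] [-134.1   -1.7    6.7] [-183.5   -1.7   -1.1]
22 [[166.3, 201.9], [182.7, 226.6], [189.4, 190.6], [196.3, 215.2]] [-137.8   -1.7    1.9] [-187.7   -1.7   -1.6]
26 [[165.8, 201.2], [182.2, 225.9], [188.9, 190.0], [195.8, 214.6]] [-141.1   -1.7   -1.7] [-191.1   -1.7   -1.7]
tip [array([192.1, 197.6]), array([213.4, 190.3])]
```

Emit:
{"fn": "arm_command", "kwargs": {
  "commands": [
    [[0, 0, 3], 0, 1],
    [[0, 0, 0], 0, 1]
  ]
}}

```text
clock: 11.7
position: [0.5115, 0.1961, 0.1935]
tool_rot: [3.141, 0.0, 1.429]
force: [0.2, -0.5, -2.6]
grip_width: 0.0397
finger_force: 27.1
```

Emit:
{"fn": "arm_command", "kwargs": {
  "commands": [
    [[0, 0, 3], 0, 1],
    [[0, 0, 0], 0, 1]
  ]
}}

```text
clock: 11.9
position: [0.5116, 0.1963, 0.1966]
tool_rot: [3.141, -0.0, 1.429]
force: [-0.1, -0.9, -2.6]
grip_width: 0.0398
finger_force: 27.1
```

Emit:
{"fn": "arm_command", "kwargs": {
  "commands": [
    [[2, 10, 0], 0, 1],
    [[0, 2, -3], 0, 1],
    [[0, 0, -3], 0, 1],
    [[0, 0, 0], 0, 1]
  ]
}}

```text
clock: 12.3
position: [0.5131, 0.2082, 0.1896]
tool_rot: [-3.141, 0.001, 1.429]
force: [0.1, -0.2, -2.5]
grip_width: 0.04
finger_force: 27.2
```

Emit:
{"fn": "arm_command", "kwargs": {
  "commands": [
    [[0, 0, -3], 0, 1],
    [[0, 0, 0], 0, 1]
  ]
}}

```text
clock: 12.5
position: [0.5133, 0.208, 0.1869]
tool_rot: [-3.141, 0.0, 1.429]
force: [-0.5, 0.5, -3.3]
grip_width: 0.0398
finger_force: 27.2
```

Emit:
{"fn": "arm_command", "kwargs": {
  "commands": [
    [[0, 0, -2], 0, 1],
    [[0, 0, 0], 0, 1]
  ]
}}

```text
clock: 12.7
position: [0.5136, 0.2083, 0.1853]
tool_rot: [3.141, -0.0, 1.429]
force: [-0.3, -0.3, -2.1]
grip_width: 0.0397
finger_force: 27.2
```

Emit:
{"fn": "arm_command", "kwargs": {
  "commands": [
    [[0, 0, -2], 0, 1],
    [[0, 0, 0], 0, 1]
  ]
}}

```text
clock: 12.9
position: [0.5137, 0.2084, 0.1847]
tool_rot: [3.14, -0.0, 1.429]
force: [-7.3, -4.5, 24.1]
grip_width: 0.0396
finger_force: 30.2
```

Emit:
{"fn": "arm_command", "kwargs": {
  "commands": [
    [[-1, 0, 1], 0, 1],
    [[0, -3, -1], 0, 1],
    [[0, 0, 0], 0, 1]
  ]
}}

```text
clock: 13.2
position: [0.5129, 0.2054, 0.1839]
tool_rot: [3.14, -0.001, 1.428]
force: [-0.9, 0.5, 9.2]
grip_width: 0.0398
finger_force: 28.5
```

Emit:
{"fn": "arm_command", "kwargs": {
  "commands": [
    [[0, -4, -2], 0, 1],
    [[0, 0, 0], 0, 1]
  ]
}}

```text
clock: 13.4
position: [0.5126, 0.2019, 0.1822]
tool_rot: [3.141, -0.001, 1.429]
force: [-4.2, 1.1, 15.5]
grip_width: 0.0399
finger_force: 29.2
```

Emit:
{"fn": "arm_command", "kwargs": {
  "commands": [
    [[-1, -4, -2], 0, 1],
    [[0, 0, 0], 0, 1]
  ]
}}

```text
clock: 13.6
position: [0.512, 0.1977, 0.1801]
tool_rot: [3.14, -0.001, 1.429]
force: [-1.3, 0.6, 12.5]
grip_width: 0.04
finger_force: 28.8
```

Emit:
{"fn": "arm_command", "kwargs": {
  "commands": [
    [[0, -4, -2], 0, 1],
    [[0, 0, 0], 0, 1]
  ]
}}

```text
clock: 13.8
position: [0.5123, 0.1938, 0.1782]
tool_rot: [3.14, -0.002, 1.429]
force: [-0.9, -0.2, 13.3]
grip_width: 0.0398
finger_force: 29.0
```

Emit:
{"fn": "arm_command", "kwargs": {
  "commands": [
    [[-1, -4, -2], 0, 1],
    [[0, 0, 0], 0, 1]
  ]
}}

```text
clock: 14.0
position: [0.5113, 0.1895, 0.1761]
tool_rot: [3.139, -0.001, 1.429]
force: [1.3, -0.5, 9.9]
grip_width: 0.0397
finger_force: 28.6
```

Emit:
{"fn": "arm_command", "kwargs": {
  "commands": [
    [[0, -4, -2], 0, 1],
    [[0, 0, 0], 0, 1]
  ]
}}

```text
clock: 14.2
position: [0.5115, 0.1858, 0.1743]
tool_rot: [3.139, -0.002, 1.429]
force: [0.7, -0.6, 12.8]
grip_width: 0.0397
finger_force: 29.0
```

Emit:
{"fn": "arm_command", "kwargs": {
  "commands": [
    [[-1, -4, -2], 0, 1],
    [[0, 0, 0], 0, 1]
  ]
}}

```text
clock: 14.4
position: [0.5105, 0.1815, 0.1722]
tool_rot: [3.139, -0.002, 1.428]
force: [-0.2, -1.9, 12.3]
grip_width: 0.0396
finger_force: 28.8
```

Emit:
{"fn": "arm_command", "kwargs": {
  "commands": [
    [[0, -4, -2], 0, 1],
    [[0, 0, 0], 0, 1]
  ]
}}

```text
clock: 14.6
position: [0.5105, 0.1778, 0.1704]
tool_rot: [3.139, -0.002, 1.429]
force: [1.2, -0.3, 15.5]
grip_width: 0.0397
finger_force: 29.2
```

Emit:
{"fn": "arm_command", "kwargs": {
  "commands": [
    [[0, 0, 3], 0, 1],
    [[0, 0, 0], 0, 1]
  ]
}}

```text
clock: 14.8
position: [0.5098, 0.1771, 0.1725]
tool_rot: [3.141, -0.0, 1.429]
force: [2.8, -0.9, -0.9]
grip_width: 0.0395
finger_force: 27.3
```

Emit:
{"fn": "arm_command", "kwargs": {
  "commands": [
    [[0, 0, 3], 0, 1],
    [[0, 0, 0], 0, 1]
  ]
}}

```text
clock: 15.0
position: [0.5094, 0.1772, 0.175]
tool_rot: [-3.141, 0.0, 1.429]
force: [3.1, 0.0, -9.4]
grip_width: 0.04
finger_force: 26.6
```

Emit:
{"fn": "arm_command", "kwargs": {
  "commands": [
    [[0, 0, 3], 0, 1],
    [[0, 0, 0], 0, 1]
  ]
}}

```text
clock: 15.2
position: [0.5091, 0.1773, 0.1782]
tool_rot: [-3.141, 0.0, 1.429]
force: [1.3, -0.7, -12.0]
grip_width: 0.04
finger_force: 26.2
```

The front is captured under the lips, since lifting now pulls against them. I'll keep sliding while the tilt aligns itself.

Emit:
{"fn": "arm_command", "kwargs": {
  "commands": [
    [[0, -4, 1], 0, 1],
    [[-1, -4, 0], 0, 1],
    [[0, 0, 0], 0, 1]
  ]
}}

```text
clock: 15.5
position: [0.5085, 0.1693, 0.1797]
tool_rot: [3.141, -0.001, 1.428]
force: [0.0, 3.4, -5.0]
grip_width: 0.0397
finger_force: 26.4
```

Emit:
{"fn": "arm_command", "kwargs": {
  "commands": [
    [[-1, -4, -1], 0, 1],
    [[0, -4, -1], 0, 1],
    [[0, 0, 0], 0, 1]
  ]
}}

```text
clock: 15.8
position: [0.5078, 0.1614, 0.1776]
tool_rot: [3.141, -0.001, 1.428]
force: [2.8, 3.1, -8.0]
grip_width: 0.0397
finger_force: 25.2
```

Emit:
{"fn": "arm_command", "kwargs": {
  "commands": [
    [[0, 0, -4], 0, 1],
    [[0, 0, 0], 0, 1]
  ]
}}

```text
clock: 16.0
position: [0.5079, 0.1613, 0.1738]
tool_rot: [3.14, 0.0, 1.429]
force: [-1.7, 0.2, 7.5]
grip_width: 0.0397
finger_force: 27.0
```

Emit:
{"fn": "arm_command", "kwargs": {
  "commands": [
    [[-1, -4, -3], 0, 1],
    [[0, -4, -3], 0, 1],
    [[0, 0, 0], 0, 1]
  ]
}}

```text
clock: 16.3
position: [0.5086, 0.1538, 0.1693]
tool_rot: [3.136, -0.002, 1.429]
force: [3.5, -0.9, 22.4]
grip_width: 0.04
finger_force: 27.7
```

```bash
python3 look.py t4.png
```

```text
153 152
170 147
```

View pics/t4.png

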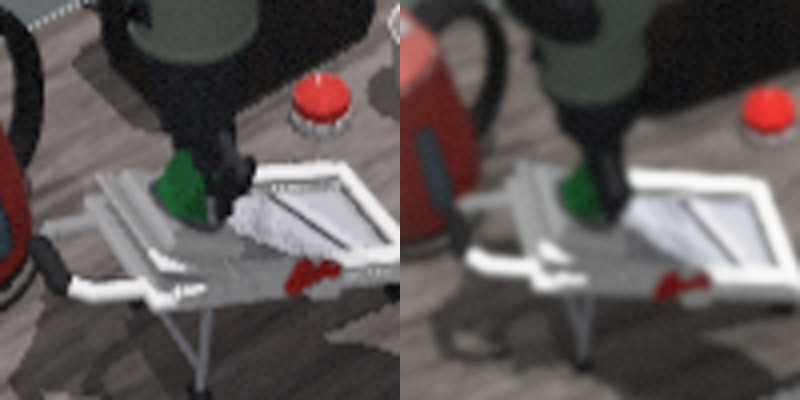

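The last picture shows the guard lying along the slope inside the rails, with its rear edge from (100,180) to (185,265) in the scene crop. I'll keep sliding with less downward pressure.

Emit:
{"fn": "arm_command", "kwargs": {
  "commands": [
    [[-1, -4, -1], 0, 1],
    [[0, -5, -2], 0, 1],
    [[0, 0, 0], 0, 1]
  ]
}}

```text
clock: 16.7
position: [0.5065, 0.1466, 0.1661]
tool_rot: [3.138, -0.004, 1.43]
force: [-3.8, 10.8, 22.2]
grip_width: 0.0397
finger_force: 26.6
```

Emit:
{"fn": "arm_command", "kwargs": {
  "commands": [
    [[-1, -4, -2], 0, 1],
    [[-1, -5, -2], 0, 1],
    [[0, 0, 0], 0, 1]
  ]
}}

```text
clock: 17.0
position: [0.5057, 0.1405, 0.163]
tool_rot: [3.135, -0.009, 1.432]
force: [1.9, 25.4, 24.7]
grip_width: 0.0397
finger_force: 28.9
```

Emit:
{"fn": "arm_command", "kwargs": {
  "commands": [
    [[0, -4, -2], 0, 1],
    [[-1, -5, -2], 0, 1],
    [[0, 0, 0], 0, 1]
  ]
}}

```text
clock: 17.3
position: [0.5046, 0.1324, 0.1589]
tool_rot: [3.136, -0.009, 1.432]
force: [0.5, 32.1, 22.1]
grip_width: 0.0399
finger_force: 28.9
```

Emit:
{"fn": "arm_command", "kwargs": {
  "commands": [
    [[0, 2, 2], 0, 1],
    [[0, 0, 0], 0, 1]
  ]
}}

```text
clock: 17.5
position: [0.5045, 0.1326, 0.1595]
tool_rot: [3.137, -0.007, 1.432]
force: [10.6, 23.9, -0.4]
grip_width: 0.0396
finger_force: 26.4
```

```bash
cat > st.py <<'E'
from m import *
p=[.4925,.0475,.078,-1.712];R,t=T(p)
s=bot.observe(); P=(np.array(s["position"])+[0,0,.0187]-t)@R*1e3; print("P",P.round(1),"F",(R.T@s["force"]).round(1),"M",s["moment"].round(2))
a=grab_frame("scene");b=grab_frame("top")
for n,f in(("scene",a),("top",b)):
    hsv=cv2.cvtColor(f["image"],cv2.COLOR_RGB2HSV); 
    for nm,lo,hi in(("green",(50,100,25),(85,255,255)),("red",(0,170,70),(6,255,255))):
        m=cv2.inRange(hsv,lo,hi); q,l,S,c=cv2.connectedComponentsWithStats(m)
        for i in range(1,q):
            if S[i,4]>12 and 165<c[i][0]<300 and 160<c[i][1]<235:
                print(n,nm,S[i],c[i].round(1))
                if nm=="green": print("corners",cv2.approxPolyDP(max(cv2.findContours((l==i).astype(np.uint8),0,2)[0],key=len),1.5,True)[:,0].tolist())
for x in [(a,-28),(a,28)]: pass
def gp(x):  # predicted block pixels at guard x
    for n,f in(("scene",a),("top",b)):
        print("pred",x,n,[np.round(proj(f,R@(np.array([x+i,j,k])/1e3)+t),1).tolist() for i,j,k in((-28,20,68),(-28,-20,68),(28,-20,68),(28,20,68),(-28,20,24),(-28,-20,24),(28,-20,24))])
gp(P[0])
E
python3 st.py | tail -n +7
```

```text
P [-1.211e+02 -1.000e-01  5.240e+01] F [-22.4   7.1 -11.3] M [ 4.81 -1.58 -0.01]
scene green [194 189  17  18 212] [202.5 198.5]
corners [[199, 190], [194, 197], [195, 201], [199, 205], [209, 206], [210, 196], [203, 189]]
scene red [227 171  13  11 107] [233.2 176.2]
scene red [225 217  13   9  43] [229.7 220.4]
top green [212 188  14  14 141] [218.9 194.7]
corners [[217, 188], [212, 194], [216, 200], [223, 201], [225, 197], [222, 188]]
top red [177 171  11  23  87] [183.2 181.9]
top red [256 170  12  10  96] [261.6 174.2]
top red [235 216   6   5  17] [237.2 218.2]
pred -121.13130196805687 scene [[201.3, 191.4], [207.3, 199.2], [221.1, 198.1], [215.0, 190.5], [196.9, 201.7], [202.7, 209.6], [216.4, 208.2]]
pred -121.13130196805687 top [[219.7, 187.5], [222.4, 195.7], [235.8, 196.4], [233.0, 188.4], [215.4, 195.2], [218.0, 203.3], [231.4, 203.9]]
```

Emit:
{"fn": "arm_command", "kwargs": {
  "commands": [
    [[-1, 3, 1], 0, 1],
    [[0, 2, 1], 0, 1],
    [[0, 0, 0], 0, 1]
  ],
  "newtons": 20
}}

```text
clock: 17.9
position: [0.504, 0.134, 0.1606]
tool_rot: [3.137, -0.002, 1.429]
force: [19.4, 6.1, -14.0]
grip_width: 0.0395
finger_force: 24.8
```

Emit:
{"fn": "arm_command", "kwargs": {
  "commands": [
    [[0, 0, 0], 0, 1],
    [[0, 0, 0], 0, 1],
    [[0, 0, 0], 0, 1]
  ],
  "newtons": 100
}}

```text
clock: 18.2
position: [0.5038, 0.1339, 0.1607]
tool_rot: [3.137, -0.002, 1.429]
force: [17.4, 4.6, -11.9]
grip_width: 0.0387
finger_force: 101.7
```

Emit:
{"fn": "arm_command", "kwargs": {
  "commands": [
    [[0, -4, -2], 0, 1],
    [[-1, -4, -2], 0, 1],
    [[0, 0, 0], 0, 1]
  ]
}}

```text
clock: 18.5
position: [0.5039, 0.1316, 0.1594]
tool_rot: [3.133, -0.01, 1.433]
force: [6.4, 30.5, 25.0]
grip_width: 0.0389
finger_force: 105.3
```

```bash
python3 st.py | tail -n +7
```

```text
P [-120.2   -0.5   52.8] F [-38.9   2.    8.9] M [ 6.43 -1.37  0.69]
scene green [194 190  18  17 212] [202.7 198.5]
corners [[200, 190], [194, 197], [195, 201], [200, 205], [209, 206], [210, 196], [205, 190]]
scene red [227 171  13  11 110] [233.2 176.5]
scene red [225 217  13   8  42] [229.7 220.3]
top green [213 188  13  14 142] [219.2 194.8]
corners [[217, 188], [213, 192], [213, 197], [216, 200], [224, 201], [224, 190]]
top red [177 166  11  28  97] [182.3 180.2]
top red [256 170  12  10 100] [261.6 174.3]
top red [235 216   6   5  14] [237.  218.2]
pred -120.20345871446435 scene [[201.5, 191.3], [207.5, 199.2], [221.3, 198.1], [215.2, 190.5], [197.1, 201.7], [202.9, 209.6], [216.6, 208.2]]
pred -120.20345871446435 top [[219.9, 187.5], [222.6, 195.7], [236.0, 196.4], [233.2, 188.4], [215.7, 195.2], [218.3, 203.3], [231.6, 203.9]]
```

```bash
python3 - <<'E' | tail -n +7
from m import *
p=[.4925,.0475,.078,-1.712];R,t=T(p)
P=(np.array([.5086,.1538,.1693+.0187])-t)@R*1e3; print(P)
for nm,a,b in(("rn",(199.25,219),(213.75,213.25)),("rf",(178,195),(198.75,189))):
    X,e=tri(fs["scene"],a,fs["top"],b); print(nm,e.round(4),((X-t)@R*1e3).round(1))
for z in(6,18):
    for y in(-59,59):
        for dx in(0,-10): print(z,y,dx,[np.round(proj(fs[n],R@(np.array([P[0]-50+dx,y,z])/1e3)+t),1).tolist() for n in fs])
for y in (-66,66): print("bar",y,[np.round(proj(fs[n],R@(np.array([-200,y,0])/1e3)+t),1).tolist() for n in fs])
# pixel intensity rows across near rail now, at lines of constant x
f=grab_frame("scene"); g=f["image"]
for x in(-60,-90,-110,-130,-150):
    print(x,[int(g[int(round(v)),int(round(u))].mean()) for u,v in [proj(f,R@(np.array([x,y,12.5])/1e3)+t) for y in range(-76,-28,3)]])
E
```

```text
[-144.84825207    0.97964086   51.73900052]
rn 0.009 [-169.3  -48.8    6.3]
rf 0.0055 [-229.8   21.3   54.8]
6 -59 0 [[194.8, 223.3], [207.6, 214.1]]
6 -59 -10 [[192.2, 223.6], [205.1, 214.0]]
6 59 0 [[178.1, 199.3], [200.4, 189.9]]
6 59 -10 [[175.5, 199.5], [198.0, 189.7]]
18 -59 0 [[196.1, 220.4], [208.8, 212.1]]
18 -59 -10 [[193.4, 220.8], [206.3, 212.0]]
18 59 0 [[179.2, 196.5], [201.5, 187.8]]
18 59 -10 [[176.6, 196.7], [199.0, 187.7]]
bar -66 [[193.9, 226.4], [206.2, 216.6]]
bar 66 [[175.3, 199.5], [198.2, 189.5]]
-60 [44, 50, 50, 47, 47, 46, 47, 69, 88, 93, 95, 92, 92, 149, 149, 173]
-90 [93, 113, 113, 117, 119, 117, 118, 119, 110, 93, 93, 81, 81, 88, 88, 79]
-110 [127, 125, 126, 126, 124, 116, 116, 118, 118, 108, 96, 96, 122, 122, 122, 119]
-130 [118, 122, 123, 118, 118, 123, 112, 112, 111, 111, 106, 104, 112, 119, 117, 119]
-150 [121, 154, 154, 208, 110, 106, 114, 137, 136, 139, 153, 128, 115, 115, 113, 113]
```

The numbers suggest the guard is wedged slightly over-tilted. I'll unload it, release, let it settle, and then push it from behind, low down.

Emit:
{"fn": "arm_command", "kwargs": {
  "commands": [
    [[0, 4, 2], 0, 1],
    [[0, 2, 1], 0, 1],
    [[0, 0, 0], 0, 1],
    [[0, 0, 0], 0, -1],
    [[0, 0, 0], 0, -1],
    [[0, 0, 0], 0, -1],
    [[0, 0, 0], 0, -1],
    [[0, 0, 0], 0, -1]
  ],
  "newtons": 25
}}

```text
clock: 19.45
position: [0.5004, 0.1312, 0.1592]
tool_rot: [-3.141, 0.0, 1.429]
force: [0.5, -0.5, 0.7]
grip_width: 0.0858
finger_force: 0.0
```

```bash
python3 st.py | tail -n +7
```

```text
P [-119.3   -4.    53. ] F [0.  0.6 0.8] M [-0.04 -0.03  0.  ]
scene green [192 193  21  16 245] [201.5 201.2]
corners [[196, 193], [192, 200], [194, 207], [208, 208], [212, 200], [211, 196], [206, 193], [208, 194], [206, 199], [200, 193]]
scene red [227 171  13  11 106] [233.1 176.3]
scene red [225 217  13   9  47] [229.6 220.3]
top green [211 190  17  13 147] [217.7 197.1]
corners [[211, 195], [213, 202], [223, 202], [227, 198], [226, 195], [219, 195], [217, 190], [214, 190]]
top red [174 168  14  26 102] [182.6 180.7]
top red [256 170  12  10  95] [261.7 174.4]
top red [235 216   6   6  19] [237.1 218.3]
pred -119.26456128278491 scene [[201.7, 191.3], [207.8, 199.1], [221.5, 198.1], [215.4, 190.5], [197.3, 201.7], [203.2, 209.6], [216.8, 208.2]]
pred -119.26456128278491 top [[220.1, 187.5], [222.8, 195.7], [236.3, 196.4], [233.4, 188.4], [215.9, 195.2], [218.5, 203.3], [231.8, 204.0]]
```

Emit:
{"fn": "arm_command", "kwargs": {
  "commands": [
    [[0, 0, 20], 0, -1],
    [[0, 0, 30], 0, -1],
    [[0, 0, 20], 0, -1],
    [[5, 30, 0], 0, 1],
    [[5, 30, 0], 0, 1],
    [[5, 30, 0], 0, 1],
    [[4, 22, 0], 0, 1],
    [[0, 0, 0], 0, 1],
    [[0, 0, -20], 0, 1],
    [[0, 0, -15], 0, 1],
    [[0, 0, -8], 0, 1],
    [[0, 0, -3], 0, 1],
    [[0, 0, 0], 0, 1]
  ]
}}

```text
clock: 20.85
position: [0.5195, 0.2431, 0.1832]
tool_rot: [-3.141, 0.0, 1.429]
force: [-0.5, 0.4, 0.2]
grip_width: -0.0003
finger_force: 0.0
```

```bash
python3 st.py | tail -n +7
```

```text
P [-231.8   -0.8   24.8] F [-0.4 -0.6  0.1] M [0.02 0.05 0.05]
scene green [192 193  21  17 244] [201.5 201.2]
corners [[195, 193], [192, 201], [195, 208], [209, 207], [212, 200], [209, 194], [206, 193], [208, 194], [206, 199], [200, 193]]
scene red [227 171  13  11 111] [233.2 176.5]
scene red [225 218  12   7  39] [229.7 220.4]
top green [211 189  16  15 138] [217.8 197.1]
corners [[215, 189], [211, 200], [222, 203], [226, 194], [225, 192], [222, 196], [219, 196]]
top red [256 169  12  11  99] [261.6 174.3]
top red [181 181   7  13  37] [184.2 187.9]
top red [235 217   5   5  15] [236.7 218.7]
pred -231.76792295752807 scene [[171.6, 193.2], [177.4, 201.5], [193.0, 200.3], [187.1, 192.2], [167.5, 204.2], [173.1, 212.6], [188.5, 211.0]]
pred -231.76792295752807 top [[192.0, 185.7], [194.4, 194.1], [208.8, 194.9], [206.2, 186.6], [188.1, 193.7], [190.4, 202.0], [204.6, 202.7]]
```

```bash
cat > disc.py <<'E'
from m import *
p=[.4925,.0475,.078,-1.712];R,t=T(p)
q=[]
for n in("scene","top"):
    f=grab_frame(n); hsv=cv2.cvtColor(f["image"],cv2.COLOR_RGB2HSV).astype(int)
    m=cv2.inRange(hsv.astype(np.uint8),(45,90,25),(90,255,255)); k,l,S,c=cv2.connectedComponentsWithStats(m)
    i=max((i for i in range(1,k) if 165<c[i][0]<300 and 160<c[i][1]<235),key=lambda i:S[i,4]); 
    H=cv2.convexHull(np.argwhere(l==i)[:,::-1].astype(np.int32)); M=np.zeros(m.shape,np.uint8); cv2.fillConvexPoly(M,H,1)
    w=((hsv[...,1]<90)&(hsv[...,2]>70)&(M>0)); v,u=np.nonzero(w); print(n,"n",len(u),u.mean().round(2),v.mean().round(2),"hull",cv2.minEnclosingCircle(H)[0]); q.append((f,(u.mean(),v.mean())))
X,e=tri(*q[0],*q[1]); print("disc",X.round(4),e.round(4),"home",((X-t)@R*1e3).round(1))
for f,c in q: 
    o,d=ray(f,*c); o=R.T@(o-t); d=R.T@d; print("on z=68:",((o+d*(.068-o[2])/d[2])*1e3).round(1))
E
python3 disc.py | tail -n +7
```

```text
scene n 46 203.78 195.59 hull (201.9405975341797, 200.80198669433594)
top n 43 219.26 192.7 hull (218.01205444335938, 196.27108764648438)
disc [0.4902 0.1634 0.2254] 0.0012 home [-167.4  -18.6   82.4]
on z=68: [-151.9   -1.6   68. ]
on z=68: [-158.    -6.2   68. ]
```

Emit:
{"fn": "arm_command", "kwargs": {
  "commands": [
    [[-1, -5, -2], 0, 1],
    [[0, -4, -2], 0, 1],
    [[0, 0, 0], 0, 1]
  ]
}}

```text
clock: 21.35
position: [0.5185, 0.2333, 0.1791]
tool_rot: [-3.141, 0.001, 1.428]
force: [-0.4, -0.2, -0.1]
grip_width: -0.0
finger_force: 0.0
```

Emit:
{"fn": "arm_command", "kwargs": {
  "commands": [
    [[-1, -5, -2], 0, 1],
    [[-1, -4, -2], 0, 1],
    [[0, 0, 0], 0, 1]
  ]
}}

```text
clock: 21.65
position: [0.5163, 0.2245, 0.175]
tool_rot: [-3.141, 0.001, 1.428]
force: [0.7, 0.5, 0.6]
grip_width: -0.0001
finger_force: 0.0
```

Emit:
{"fn": "arm_command", "kwargs": {
  "commands": [
    [[0, -5, -2], 0, 1],
    [[-1, -4, -2], 0, 1],
    [[0, 0, 0], 0, 1]
  ]
}}

```text
clock: 21.95
position: [0.5153, 0.2155, 0.171]
tool_rot: [-3.141, 0.001, 1.428]
force: [-0.3, -1.0, 0.4]
grip_width: -0.0003
finger_force: 0.0
```

```bash
python3 disc.py | tail -n +7
```

```text
scene n 40 207.2 195.45 hull (204.29824829101562, 200.42105102539062)
top n 42 222.88 192.6 hull (220.5, 196.5)
disc [0.4939 0.1482 0.2128] 0.0004 home [-148.9  -12.8   77.3]
on z=68: [-138.6   -2.1   68. ]
on z=68: [-142.7   -4.6   68. ]
```

It slides freely when pushed from behind. Continuing.

Emit:
{"fn": "arm_command", "kwargs": {
  "commands": [
    [[-1, -5, -2], 0, 1],
    [[0, -5, -3], 0, 1],
    [[-1, -5, -2], 0, 1],
    [[-1, -5, -2], 0, 1],
    [[-1, -5, -3], 0, 1],
    [[0, 0, 0], 0, 1]
  ]
}}

```text
clock: 22.65
position: [0.5113, 0.1903, 0.1589]
tool_rot: [-3.141, 0.001, 1.428]
force: [-0.1, 0.9, -0.3]
grip_width: -0.0004
finger_force: 0.0
```

```bash
python3 disc.py | tail -n +7
```

```text
scene n 38 213.76 195.32 hull (211.61904907226562, 200.14285278320312)
top n 42 229.26 193.21 hull (227.1216278076172, 196.68919372558594)
disc [0.4909 0.1248 0.1993] 0.0004 home [-121.7  -12.5   75.6]
on z=68: [-113.1   -3.7   68. ]
on z=68: [-116.5   -5.8   68. ]
```

Emit:
{"fn": "arm_command", "kwargs": {
  "commands": [
    [[-1, -5, -2], 0, 1],
    [[0, -5, -3], 0, 1],
    [[-1, -5, -2], 0, 1],
    [[0, -5, -2], 0, 1],
    [[-1, -5, -3], 0, 1],
    [[-1, -5, -2], 0, 1],
    [[0, -5, -3], 0, 1],
    [[-1, -5, -2], 0, 1],
    [[0, 0, 0], 0, 1]
  ]
}}

```text
clock: 23.65
position: [0.5063, 0.1504, 0.14]
tool_rot: [-3.141, 0.001, 1.428]
force: [-1.3, 0.0, -0.4]
grip_width: -0.0003
finger_force: 0.0
```

Emit:
{"fn": "arm_command", "kwargs": {
  "commands": [
    [[-1, -5, -2], 0, 1],
    [[-1, -5, -3], 0, 1],
    [[0, -5, -2], 0, 1],
    [[-1, -5, -2], 0, 1],
    [[0, -5, -3], 0, 1],
    [[-1, -5, -2], 0, 1],
    [[0, 0, 0], 0, 1]
  ]
}}

```text
clock: 24.35
position: [0.5022, 0.1204, 0.1259]
tool_rot: [-3.141, 0.001, 1.428]
force: [0.7, -0.3, -0.5]
grip_width: -0.0002
finger_force: 0.0
```

```bash
python3 disc.py | tail -n +7
```

```text
scene n 36 232.78 194.17 hull (229.6884002685547, 198.52899169921875)
top n 37 247.3 193.7 hull (245.0, 197.0)
disc [0.4772 0.0575 0.1715] 0.0036 home [-47.9 -16.6  80.6]
on z=68: [-32.5  -4.8  68. ]
on z=68: [-38.3  -2.8  68. ]
```

Emit:
{"fn": "arm_command", "kwargs": {
  "commands": [
    [[-1, -5, -2], 0, 1],
    [[-1, -5, -3], 0, 1],
    [[0, -5, -2], 0, 1],
    [[-1, -5, -2], 0, 1],
    [[0, -4, -2], 0, 1],
    [[0, 0, 0], 0, 1]
  ]
}}

```text
clock: 25.05
position: [0.4994, 0.0965, 0.115]
tool_rot: [-3.141, 0.0, 1.428]
force: [0.4, 0.1, -0.1]
grip_width: -0.0002
finger_force: 0.0
```

Emit:
{"fn": "arm_command", "kwargs": {
  "commands": [
    [[0, -4, -2], 0, 1],
    [[0, 0, 0], 0, 1]
  ]
}}

```text
clock: 25.25
position: [0.4994, 0.0929, 0.1131]
tool_rot: [-3.141, 0.0, 1.428]
force: [-0.8, -0.3, 0.3]
grip_width: 0.0
finger_force: 0.0
```

Emit:
{"fn": "arm_command", "kwargs": {
  "commands": [
    [[-1, -4, -2], 0, 1],
    [[0, 0, 0], 0, 1]
  ]
}}

```text
clock: 25.45
position: [0.4983, 0.0888, 0.1111]
tool_rot: [-3.141, 0.0, 1.428]
force: [0.5, 0.5, -1.0]
grip_width: -0.0001
finger_force: 0.0
```

```bash
python3 disc.py | tail -n +7
```

```text
scene n 35 239.83 193.69 hull (237.24256896972656, 197.5395965576172)
top n 35 255.17 193.94 hull (252.76922607421875, 197.07691955566406)
disc [0.48   0.0236 0.1476] 0.0035 home [-7.6 -9.  73.7]
on z=68: [-0.7 -5.  68. ]
on z=68: [-3.  -1.5 68. ]
```

Emit:
{"fn": "arm_command", "kwargs": {
  "commands": [
    [[0, -3, -1], 0, 1],
    [[0, 0, 0], 0, 1]
  ]
}}

```text
clock: 25.75
position: [0.4984, 0.0859, 0.1102]
tool_rot: [-3.141, 0.0, 1.428]
force: [-0.1, -0.6, 0.8]
grip_width: -0.0001
finger_force: 0.0
```

Emit:
{"fn": "arm_command", "kwargs": {
  "commands": [
    [[0, -3, -2], 0, 1],
    [[0, 0, 0], 0, 1]
  ]
}}

```text
clock: 25.95
position: [0.4986, 0.0837, 0.1084]
tool_rot: [3.141, -0.001, 1.429]
force: [-0.9, 1.8, 3.5]
grip_width: 0.0001
finger_force: 1.8
```

Emit:
{"fn": "arm_command", "kwargs": {
  "commands": [
    [[-1, -3, -1], 0, 1],
    [[0, 0, 0], 0, 1]
  ]
}}

```text
clock: 26.15
position: [0.4979, 0.0831, 0.108]
tool_rot: [3.14, -0.004, 1.431]
force: [-4.2, 15.6, 12.6]
grip_width: 0.0003
finger_force: 9.4
```

```bash
python3 disc.py | tail -n +7; python3 st.py | tail -n +7 | head -1
```

```text
scene n 33 240.94 193.73 hull (238.28260803222656, 197.56521606445312)
top n 36 256.28 193.97 hull (254.5, 198.0)
disc [0.4797 0.019  0.1448] 0.0041 home [-2.3 -8.7 73.2]
on z=68: [ 4.  -5.6 68. ]
on z=68: [ 2.  -1.3 68. ]
P [-53.6   0.3  28. ] F [-18.7  -6.6   4.4] M [ 3.29  1.04 -0.06]
```

The guard is home against the stop, with 19 N of reaction along the rails. Now I'll plan the swing of the locking arm.

```bash
cat > lock.py <<'E'
from m import *
p=[.4925,.0475,.078,-1.712];R,t=T(p)
piv=np.array([-51,-74])
def tab(th,z=30):
    a=th-.35; return np.r_[piv+52*np.array([-np.cos(a),np.sin(a)]),z]
def fin(th,d,z=20):
    a=th-.35; q=tab(th)[:2]-d*np.array([np.sin(a),np.cos(a)]); return (R@(np.r_[q,z]/1e3)+t)*1e3
if __name__=="__main__":
    for th in(0,.17,.35): print(th,"tab",[[np.round(proj(fs[n],R@(tab(th,z)/1e3)+t),1).tolist() for z in(14,46)] for n in fs])
    print("pivot",[np.round(proj(fs[n],R@np.array([-.051,-.074,.018])+t),1).tolist() for n in fs])
    for n in fs:
        f=fs[n]; hsv=cv2.cvtColor(f["image"],cv2.COLOR_RGB2HSV); m=cv2.inRange(hsv,(0,140,60),(8,255,255))[205:235,215:255]
        print(n); print("\n".join("%d "%(205+i)+"".join("#" if x else "." for x in r) for i,r in enumerate(m) if r.any()))
    for th,d in((0,30),(0,20),(.35,18),(.7,18),(1.05,18),(1.4,18),(1.7,18),(1.92,18)): print(th,fin(th,d).round(0))
    print("salt",onz(fs["top"],152,256,.02),"now",bot.observe()["position"])
E
python3 lock.py | tail -n +7
```

```text
0 tab [[[224.8, 225.2], [228.4, 217.8]], [[233.8, 220.5], [237.2, 215.1]]]
0.17 tab [[[222.9, 223.5], [226.5, 216.1]], [[232.7, 218.6], [236.0, 213.3]]]
0.35 tab [[[221.2, 221.6], [224.8, 214.2]], [[231.8, 216.7], [235.1, 211.3]]]
pivot [[233.9, 219.1], [244.4, 216.4]]
scene
217 ..............##...#....................
218 ............####..###.#.................
219 ............###########.................
220 ............###########.................
221 ..........########......................
222 ..........######........................
223 .........#####..........................
224 .........####...........................
225 ..........###...........................
top
216 ......................##................
217 .....................####...###.........
218 ....................#########...........
219 ...................########.............
220 ...................#####................
221 ...................####.................
0 [384. 135. 135.]
0 [394. 137. 137.]
0.35 [413. 143. 141.]
0.7 [432. 143. 142.]
1.05 [450. 138. 141.]
1.4 [465. 126. 137.]
1.7 [474. 114. 131.]
1.92 [478. 103. 126.]
salt [0.47158627 0.46292335 0.02      ] now [0.4978718  0.08306584 0.10800997]
```

Emit:
{"fn": "arm_command", "kwargs": {
  "commands": [
    [[1, 5, 3], 0, 1],
    [[1, 5, 10], 0, 1],
    [[0, 0, 30], 0, 1],
    [[0, 0, 30], 0, 1],
    [[0, 5, 20], 0, 1],
    [[-25, 8, 0], 0, 1],
    [[-30, 10, 0], 0, 1],
    [[-30, 10, 0], 0, 1],
    [[-28, 7, 0], 0, 1],
    [[0, 0, 0], 0, 1],
    [[0, 0, 0], 0, 1]
  ]
}}

```text
clock: 27.45
position: [0.3867, 0.1303, 0.2009]
tool_rot: [3.14, 0.0, 1.429]
force: [1.0, -0.8, -0.0]
grip_width: 0.0
finger_force: 0.0
```

```bash
python3 disc.py | tail -n +7; python3 -c "
from h import *
s=bot.observe();print(s['qpos'])"
```

```text
scene n 5 245.0 196.0 hull (244.0, 196.5)
top n 34 256.68 194.18 hull (253.5, 196.5)
disc [0.4528 0.028  0.1706] 0.0163 home [-18.2 -36.5  94.1]
on z=68: [ 13.1 -19.   68. ]
on z=68: [ 3.5 -2.3 68. ]
[ 0.09283941  0.27530193 -0.65951121  2.1435264   0.23644266  0.79196184
 -0.85842787]
```

Emit:
{"fn": "arm_command", "kwargs": {
  "commands": [
    [[0, 2, -20], 0, 1],
    [[-1, 2, -20], 0, 1],
    [[0, 1, -15], 0, 1],
    [[0, 0, -9], 0, 1],
    [[0, 0, 0], 0, 1]
  ]
}}

```text
clock: 28.05
position: [0.3853, 0.1351, 0.1355]
tool_rot: [-3.14, 0.001, 1.429]
force: [0.8, -0.1, 0.4]
grip_width: -0.0
finger_force: 0.0
```

Emit:
{"fn": "arm_command", "kwargs": {
  "commands": [
    [[4, 1, 1], 0, 1],
    [[4, 1, 1], 0, 1],
    [[4, 1, 1], 0, 1],
    [[4, 1, 0], 0, 1],
    [[4, 1, 0], 0, 1],
    [[0, 0, 0], 0, 1]
  ]
}}

```text
clock: 28.65
position: [0.406, 0.1405, 0.1394]
tool_rot: [3.141, -0.0, 1.428]
force: [-0.2, 0.2, -0.4]
grip_width: -0.0
finger_force: 0.0
```

Emit:
{"fn": "arm_command", "kwargs": {
  "commands": [
    [[4, 1, 1], 0, 1],
    [[5, 1, 1], 0, 1],
    [[5, 0, 0], 0, 1],
    [[5, 0, 0], 0, 1],
    [[6, 0, 0], 0, 1],
    [[0, 0, 0], 0, 1]
  ]
}}

```text
clock: 29.25
position: [0.4313, 0.1423, 0.1412]
tool_rot: [3.141, -0.0, 1.428]
force: [-0.6, -0.1, 0.1]
grip_width: -0.0004
finger_force: 0.0
```

Emit:
{"fn": "arm_command", "kwargs": {
  "commands": [
    [[5, -1, 0], 0, 1],
    [[5, -2, 0], 0, 1],
    [[5, -2, 0], 0, 1],
    [[4, -2, 0], 0, 1],
    [[0, 0, 0], 0, 1]
  ]
}}

```text
clock: 29.75
position: [0.45, 0.135, 0.1413]
tool_rot: [3.141, -0.0, 1.428]
force: [-0.5, 0.2, -0.7]
grip_width: 0.0
finger_force: 0.0
```

```bash
cat > red.py <<'E'
from lock import *
for n in("scene","top"):
    f=grab_frame(n); hsv=cv2.cvtColor(f["image"],cv2.COLOR_RGB2HSV); m=cv2.inRange(hsv,(0,140,50),(8,255,255))[198:230,210:260]
    print(n); print("\n".join("%d "%(198+i)+"".join("#" if x else "." for x in r) for i,r in enumerate(m) if r.any()))
for th in(0,.7,1.05,1.4,1.75,1.92): print(th,"tab",[[np.round(proj(fs[n],R@(tab(th,z)/1e3)+t),1).tolist() for z in(14,46)] for n in fs])
E
python3 red.py | tail -n +7
```

```text
scene
214 ..............###.................................
215 ..............#.###...............................
216 ...............###.##.............................
217 .................########.........................
218 ....................######.#......................
219 .......................##.##......................
220 .........................##.......................
top
213 .............................#....................
214 ..............................#...................
216 ..................................#...............
0 tab [[[224.8, 225.2], [228.4, 217.8]], [[233.8, 220.5], [237.2, 215.1]]]
0.7 tab [[[219.2, 217.9], [222.7, 210.5]], [[231.3, 213.0], [234.6, 207.6]]]
1.05 tab [[[219.0, 214.5], [222.4, 207.2]], [[232.3, 209.8], [235.6, 204.4]]]
1.4 tab [[[220.5, 211.8], [223.9, 204.6]], [[234.8, 207.6], [238.0, 202.2]]]
1.75 tab [[[223.5, 210.2], [226.9, 203.0]], [[238.3, 206.5], [241.5, 201.2]]]
1.92 tab [[[225.4, 209.9], [228.8, 202.7]], [[240.2, 206.4], [243.5, 201.1]]]
```

The arm is swinging, with its root visible in red from (234,219) to (224,214). Continuing the arc.

Emit:
{"fn": "arm_command", "kwargs": {
  "commands": [
    [[4, -2, -1], 0, 1],
    [[4, -3, -1], 0, 1],
    [[4, -4, -1], 0, 1],
    [[3, -4, -1], 0, 1],
    [[0, 0, 0], 0, 1]
  ]
}}

```text
clock: 30.35
position: [0.4648, 0.1216, 0.1371]
tool_rot: [-3.141, 0.0, 1.428]
force: [-0.1, -0.0, -0.2]
grip_width: 0.0002
finger_force: 0.0
```

Emit:
{"fn": "arm_command", "kwargs": {
  "commands": [
    [[4, -4, -2], 0, 1],
    [[3, -4, -2], 0, 1],
    [[2, -4, -2], 0, 1],
    [[0, 0, 0], 0, 1]
  ]
}}

```text
clock: 30.75
position: [0.4737, 0.1096, 0.131]
tool_rot: [-3.141, 0.0, 1.428]
force: [0.2, 0.1, 0.1]
grip_width: -0.0002
finger_force: 0.0
```

Emit:
{"fn": "arm_command", "kwargs": {
  "commands": [
    [[2, -4, -2], 0, 1],
    [[1, -3, -1], 0, 1],
    [[0, 0, 0], 0, 1]
  ]
}}

```text
clock: 31.05
position: [0.4765, 0.1028, 0.1281]
tool_rot: [-3.141, 0.0, 1.428]
force: [-0.1, -0.6, -0.3]
grip_width: 0.0002
finger_force: 0.0
```

```bash
python3 red.py | tail -n +7 | head -30
```

```text
scene
204 ....................#.............................
205 ...................#..............................
206 .................###..............................
207 .................#................................
208 ..................#...............................
209 ...............#.##...............................
210 ................#.#...............................
211 .................###..............................
212 ..................###.............................
213 ...................##.............................
214 ....................##............................
215 .....................###..........................
216 ......................###.........................
217 ......................###.........................
218 .......................###........................
219 ........................####......................
220 .........................##.......................
top
205 ...............................#..................
206 ..............................##..................
207 ..............................##..................
208 ...............................#..................
209 ................................#.................
210 ...............................##.................
211 .................................#................
212 .................................#................
213 .................................##...............
214 ..................................#...............
215 ..................................#...............
```

Emit:
{"fn": "arm_command", "kwargs": {
  "commands": [
    [[0, -3, -1], 0, 1],
    [[0, 0, 0], 0, 1]
  ]
}}

```text
clock: 31.35
position: [0.4765, 0.1001, 0.1272]
tool_rot: [3.142, 0.0, 1.429]
force: [0.4, 0.1, 0.6]
grip_width: 0.0001
finger_force: 0.2
```

Emit:
{"fn": "arm_command", "kwargs": {
  "commands": [
    [[0, -3, -2], 0, 1],
    [[0, 0, 0], 0, 1]
  ]
}}

```text
clock: 31.55
position: [0.4764, 0.0969, 0.1251]
tool_rot: [-3.141, 0.0, 1.428]
force: [1.3, -0.1, 0.8]
grip_width: 0.0002
finger_force: 0.0
```

Emit:
{"fn": "arm_command", "kwargs": {
  "commands": [
    [[0, -3, -1], 0, 1],
    [[0, 0, 0], 0, 1]
  ]
}}

```text
clock: 31.75
position: [0.4765, 0.0951, 0.1244]
tool_rot: [3.141, -0.002, 1.429]
force: [-0.7, 5.3, 2.2]
grip_width: -0.0003
finger_force: 2.9
```

One more small push against the end stop, then I'll back away.

Emit:
{"fn": "arm_command", "kwargs": {
  "commands": [
    [[0, -3, -1], 0, 1],
    [[0, 0, 0], 0, 1]
  ]
}}

```text
clock: 31.95
position: [0.4767, 0.0943, 0.1239]
tool_rot: [3.141, -0.004, 1.431]
force: [-4.7, 18.2, 10.1]
grip_width: -0.0
finger_force: 9.8
```

Emit:
{"fn": "arm_command", "kwargs": {
  "commands": [
    [[0, 5, 2], 0, 1],
    [[1, 10, 5], 0, 1],
    [[2, 15, 10], 0, 1],
    [[0, 10, 20], 0, 1],
    [[0, 0, 30], 0, 1],
    [[0, 10, 30], 0, 1],
    [[0, 30, 30], 0, 1],
    [[0, 30, 10], 0, 1],
    [[0, 0, 0], 0, 1],
    [[0, 0, 0], 0, 1]
  ]
}}

```text
clock: 32.95
position: [0.4792, 0.2025, 0.2609]
tool_rot: [3.141, -0.0, 1.431]
force: [0.5, 0.1, -0.7]
grip_width: 0.0001
finger_force: 0.0
```

```bash
python3 red.py | tail -n +7; python3 disc.py | tail -n +7
```

```text
scene
201 ...................#..............................
202 ...................##.............................
203 ..................####............................
204 ..................####............................
205 .................#####............................
206 ................#####.............................
207 ................####..............................
208 ................####..............................
209 .................###..............................
210 .................####.............................
211 ..................###.............................
212 ...................###............................
213 ....................###...........................
214 ....................####..........................
215 .....................####.........................
216 ......................###.........................
217 .......................##.........................
218 .......................##..#......................
219 ........................####......................
220 ........................####.................
[... 741 characters left out ...]
.......................#..............
0 tab [[[224.8, 225.2], [228.4, 217.8]], [[233.8, 220.5], [237.2, 215.1]]]
0.7 tab [[[219.2, 217.9], [222.7, 210.5]], [[231.3, 213.0], [234.6, 207.6]]]
1.05 tab [[[219.0, 214.5], [222.4, 207.2]], [[232.3, 209.8], [235.6, 204.4]]]
1.4 tab [[[220.5, 211.8], [223.9, 204.6]], [[234.8, 207.6], [238.0, 202.2]]]
1.75 tab [[[223.5, 210.2], [226.9, 203.0]], [[238.3, 206.5], [241.5, 201.2]]]
1.92 tab [[[225.4, 209.9], [228.8, 202.7]], [[240.2, 206.4], [243.5, 201.1]]]
scene n 36 240.03 194.67 hull (238.0, 197.5)
top n 35 256.29 194.2 hull (254.5, 197.5)
disc [0.4901 0.0141 0.128 ] 0.0045 home [ 8.1  2.3 59.6]
on z=68: [ -3.5 -10.1  68. ]
on z=68: [ 1.6 -2.5 68. ]
```

```bash
python3 -c "
from workcell import ticket
print(ticket.job_done())"
```

```text
the job is handed in; nothing more can be done
None
```

I handed the job in at about 33 s of the 69 s allowed: the guard is pushed home against the end stop, the red arm is swung fully across behind it, and the gripper is clear. The hand-in returned no verdict; the camera readings and the push forces (about 19–20 N at each stop) are the evidence.

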